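# Clamp a tile with the click knob

## Robot

A 6-joint arm with a two-finger parallel gripper is mounted at the origin on the work surface. World frame = base frame: x ahead of the robot, y to its left, z up, the work surface at z = 0. Lengths are in mm, angles in rad, forces in N, time in s.
With the tool pointing down it reaches from about 300 to 775 mm from the base axis. Payload 14.6 kg.
Tool frame: the origin (TCP) lies at the very end of the fingers, on their centre line; the grasp point (between the pads) lies 19 mm behind it; z points along the fingers, y is the line along which they close (so a half turn about z gives the same grasp; the last joint's range is limited). The gripper opens to 94 mm and grips with 3 to 60 N. Pads are 16 mm wide; open, the fingers measure 119 mm over their backs; the gripper's body (75 mm by 177 mm) begins 78 mm behind the grasp point.
Start: joints at [1.127, 0.3, 1.521, -0, 1.321, -0.067], TCP at [202.367, 511.406, 182.746] pointing down, gripper open.
Joint ranges: [-3.03, 3.03], [-0.79, 2.21], [0.23, 2.52], [-1.04, 4.18], [0, 3.07], [-2.55, 2.55]. Speed limits (rad/s): [2.22, 2.22, 2.57, 3.14, 3.14, 3.14].

## Interface

Orientations are given as [roll, pitch, yaw] about the fixed x, y, z axes, in that order (R = Rz(yaw) Ry(pitch) Rx(roll)).
In Python, from cell import manip gives the robot as it stands. The module is installed in compiled form; this text tells all that it offers.
- The arm moves only by the shell command python3 -m inch 'ROWS' [FORCE]. ROWS is JSON, a list of rows, each an object of numbers: "gripper": the opening, from 0 (shut) to 1 (fully open); "dx", "dy", "dz": the shift along the world's x, y, z in m; "wx", "wy", "wz": the turn, a rotation vector about the world's x, y, z in degrees. A call has exactly 5 rows; each row is the pose to reach, as a shift and turn from the pose commanded when the call began; what a row does not reach only later rows make up. A row lasts 1/12 s, in which the tool goes at most 41.7 mm and 7.16 degrees, less where a joint would pass 70% of its speed; a pose out of reach is approached as far as the arm can. A call with a gripper value outside its range is refused whole. The fingers move at their own pace and stop on an object; FORCE is the grip in N (left out, the last holds). Time passes only in rows, so rows that repeat a pose let the fingers close, or fill a call up. It gives the time, the measured TCP pose, the force, the opening and the grip force at its end, in the units of the state.
- manip.read_state(): the state, without advancing time (a new reading comes with each control period).
- manip.camera(name): name is "scene" or "top" or "wrist"; returns the picture (400x640x3 uint8, blue, green, red); there is no depth.
- manip.camera_info(name): a dict with "camera_matrix" (3x3 intrinsics, pixels), "R" (3x3) and "t" (3): a world point X has camera coordinates R X + t; the wrist camera has in their place "tool_from_camera" (4x4, takes a point from camera to tool coordinates, whose origin is the TCP and whose axes are the flange's). Camera axes: x right, y down, z forward; pixel columns grow to the right and rows downward; lengths in mm; the calibration is good to about 2 mm. A picture is of the moment at which its call begins: read the wrist's pose just before it. camera_info takes no time and is no camera call.
- manip.sign_off(): hands the job in; it is judged then, once.
The state is a dict: "clock": time; "joints": joint angles; "qd": joint speeds; "effort": joint torques, N m; "eef_pos": TCP position; "eef_rot": TCP orientation; "wrist_force": force on the tool from outside, world axes, zero at the start; "moment": the same for the moment, N m; "finger_gap": finger opening in mm; "finger_force": force on a finger pad.
Only numpy, scipy, OpenCV 4.12 (cv2) and the standard library are available. Lean on these libraries where they do the work, as an engineer would, in place of code of your own. Each camera call takes 0.05 s, during which the arm holds its last target. There are 200 camera calls.

## Task

Pick up the 60 mm square tile (the middle-sized of the three loose tiles), lay it gently and flat on the bed of the tile vice between the fence and the jaw, and let go of it. Then turn the vice's knob clockwise, taking as many grips as you need, until its slip clutch has clicked once, and stop there: a second click would hammer the tile and chip it. Leave the tile clamped square and flat, and leave the other two tiles where they are.

Things in the scene. Friction and masses are not known exactly. Their poses are not given: they have to be found in the camera images.
- tile_center (a point): centre of the tile to clamp: a loose plain glazed tile, 60 x 60 mm and 10 mm thick, 85 g, lying flat on the table; x and y are along its edges, z up.
- tile: the same tile, origin at the centre of its underside.
- small_tile: a smaller loose tile, 38 x 38 x 10 mm, lying flat on the table; leave it alone. Origin at the centre of its underside.
- large_tile: a larger loose tile, 85 x 85 x 10 mm, lying flat on the table; leave it alone. Origin at the centre of its underside.
- rail: the vice's bed rail that the tile is laid on (see bed); origin at the middle of its underside, 6 mm above the table.
- bed (a point): middle of the top of the vice's bed, a fixed aluminium rail 34 mm wide (along x) and 100 mm long (along y), its top 26 mm above the table. x is across the vice, y along it, towards the knob; z up. A 60 mm tile overhangs the bed 13 mm on each side, where fingers have room down to the base plate (110 mm wide along x, 6 mm thick).
- fence: the fixed stop at the far end of the bed from the knob: a steel bar 70 mm long (along x), 12 mm high above the bed. Its origin lies on the bed at the middle of its face that looks to the jaw. Where it stands along the bed differs from time to time.
- fence_face (a point): centre of the fence's face, 5 mm above the bed; the face looks along the bed's +y.
- jaw: the moving jaw, a steel bar 60 mm long (along x), 12 mm high above the bed and 12 mm thick; it slides along the bed towards the fence (-y of the bed) when the knob is turned clockwise, pushes the tile home against the fence and stays where it is left. It starts fully open, 68 to 78 mm from the fence. Origin on the bed at the middle of its face.
- jaw_face (a point): centre of the jaw's face, 5 mm above the bed; the face looks along the bed's -y.
- vice: the whole vice, bolted down: base plate 110 x 204 x 6 mm, bed, and a grey gear housing 64 x 66 mm and 40 mm high under the knob. Origin on the table below the middle of the bed, axes as the bed's.
- knob_grip (a point): centre of the knob's black grip bar, on the knob's vertical axis: bar 40 mm long (this point's x), 14 mm thick (its y), 32 mm high, from 58 to 88 mm above the table (this point: 74 mm), on a disc 50 mm across and 8 mm high. The axis stands 105 mm from the middle of the bed along the bed's +y. Grip it across its thickness from above; nothing within 100 mm of it is higher than 50 mm.
- pin (a joint): tell-tale pin, 7 mm across, in the top of the knob's bar: how far it stands out (m): 0 with the clutch unslipped, 0.002 after one click, 0.004 after two. It follows the slip. Also, a white line on the knob's disc stands over a dark line on the 60 mm steel collar below it until the clutch slips.
- pin_top (a point): centre of the pin's top, on the knob's axis, 88.5 mm above the table before the click, 90.5 mm after; z up.
- knob: the same knob, origin at its disc's underside. Turn it clockwise from above (negative yaw) to close the jaw: 1.5 to 3.5 rad to the click. Free running takes 0.1 N m; with the tile pinched the torque climbs to 0.25 to 0.4, then falls as the clutch slips, through nothing at 0.3 rad of slip, then pulls ahead into rest at 0.63 rad. Let go before 0.3 it springs back; the second click starts past 0.9.
Not all that is in view belongs to the job. What is shaped like the tile but orange or purple is not meant.

How it is judged (in metres and radians):
On the way, in this order (a step that is already met when the one before it is completed fails the run):
1. the tile lies flat on the bed between fence and jaw, let go, the clutch not yet slipped (x of tile_center in the frame of bed between -0.012 and 0.012 m and y of tile_center in the frame of bed between -0.014 and 0.01 m and z of tile_center in the frame of bed between 0.003 and 0.0075 m and angle between tile_center's own z axis and vertical below 0.06 rad and contact force between the fingers and tile below 0.05 N and value of joint pin below 0.0008 m), for 0.2 s.
2. the knob's clutch has clicked once with the tile clamped between jaw and fence (x of tile_center in the frame of bed between -0.012 and 0.012 m and y of tile_center in the frame of bed between -0.014 and 0.01 m and z of tile_center in the frame of bed between 0.003 and 0.0075 m and angle between tile_center's own z axis and vertical below 0.06 rad and contact force between each of jaw, fence and tile above 8 N and value of joint pin above 0.0015 m), for 0.1 s.
At the end, for the whole second after the job is handed in: The tile lies flat on the bed (centre within 12 mm of the bed's middle across it, square to within 0.08 rad), clamped between jaw and fence with more than 8 N on each, and the pin stands out 1.5 to 2.6 mm (the click has happened) (all of step 2 and (angle between the x axis of tile_center and the x axis of bed, either way round below 0.08 rad or angle between the x axis of tile_center and the x axis of bed, either way round above 1.49 rad) and value of joint pin below 0.0026 m and linear speed of tile below 0.01 m/s); the robot touches nothing.
It fails at once if the clutch is driven over a second click (pin standing out more than 3.1 mm) (value of joint pin above 0.0031 m).
It fails at once if the tile is pressed on the bed with more than 40 N (contact force between tile and rail above 40 N).
It fails at once if the small or the large tile is moved by more than 20 mm (distance of any of small_tile, large_tile from where it was at the start of the episode above 0.02 m).
It also fails if it takes over 72 s, if anything falls off the work surface, if the arm or the gripper's body presses on something with over 40 N, if the wrist force passes 120 N, or if a joint passes its speed limit or range.

## Working session

There is one attempt and no reset: what is moved stays moved. The work goes in short steps, Python scripts to look and compute and a shell command to move; the robot and the scene stay as the last step left them, time stands still between calls to the robot, and variables do not carry over. Pictures are saved under pics/ and viewed, at most 10 in all, crops included, and the job is handed in when it is done.

```bash
mkdir -p pics
cat > h.py <<'E'
import numpy as np, cv2
from cell import manip
from scipy.spatial.transform import Rotation as Ro
def cam(name):
    s=manip.read_state(); i=manip.camera_info(name); im=manip.camera(name)
    K=np.array(i["camera_matrix"])
    if name=="wrist":
        T=np.array(i["tool_from_camera"]); Rt=Ro.from_euler('xyz',s["eef_rot"]).as_matrix()
        Rw=Rt@T[:3,:3]; c=Rt@T[:3,3]+np.array(s["eef_pos"])
    else:
        R=np.array(i["R"]); Rw=R.T; c=-R.T@np.array(i["t"])
    return im,K,Rw,c
def ray(px,z,K,Rw,c):
    px=np.atleast_2d(np.asarray(px,float)); d=np.c_[px,np.ones(len(px))]@np.linalg.inv(K).T@Rw.T
    return c+d*((z-c[2])/d[:,2])[:,None]
def proj(X,K,Rw,c):
    p=(np.atleast_2d(X)-c)@Rw@K.T
    return p[:,:2]/p[:,2:]
E
python3 - <<'E'
from h import *
s=manip.read_state();print(s)
for n in("top","scene"):
    im,K,Rw,c=cam(n);cv2.imwrite(f"pics/{n}0.png",im);print(n,c,Rw[:,2],K[0,0])
E
```

```text
{'clock': 0.0, 'joints': array([ 1.12741808e+00,  3.00464399e-01,  1.52158058e+00,  7.47079663e-06,
        1.32071215e+00, -6.66163708e-02]), 'qd': array([ 0.00037961, -0.00014407, -0.00162845,  0.00036811, -0.00075382,
        0.0004841 ]), 'effort': array([ 2.44568961e-03, -5.31792426e+01, -3.52738631e+01,  7.09601655e-02,
        2.43238185e-02, -9.08681454e-05]), 'eef_pos': array([202.2346891 , 511.15517325, 182.19023832]), 'eef_rot': array([-3.14043124e+00, -8.47361099e-05,  2.76482887e+00]), 'wrist_force': array([ 1.14164348, -0.3121269 , -0.52485096]), 'moment': array([ 0.0057422 , -0.00540249, -0.00432827]), 'finger_force': 0.0, 'finger_gap': 94.0173727691835}
top [449.08780292 -44.51670617 791.99667778] [ 0.09420739  0.02309828 -0.9952846 ] 398.4803241045244
scene [1021.25232234  233.38134573  744.17257127] [-0.57742963 -0.30379527 -0.75781492] 428.13811705280676
```

View pics/top0.png

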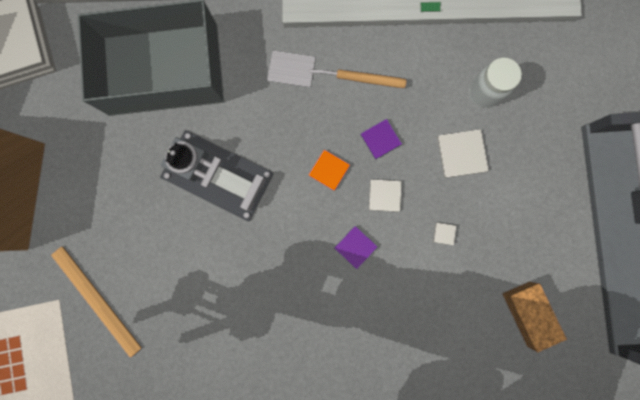

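View pics/scene0.png

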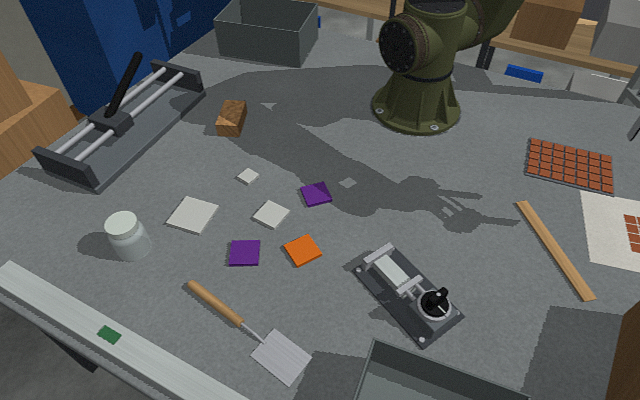

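Top view: the target tile is at (385,195), large at (463,153), small at (445,234). The vice is at about (217,175), with the knob at (180,155) and the fence end at (256,193). Next I'll measure them.

Run:
```python
from h import *
im=cv2.imread("pics/top0.png");i=manip.camera_info("top");K=np.array(i["camera_matrix"]);R=np.array(i["R"]);Rw=R.T;c=-R.T@np.array(i["t"])
hsv=cv2.cvtColor(im,cv2.COLOR_BGR2HSV)
m=((hsv[...,2]>165)&(hsv[...,1]<60)).astype(np.uint8)
for ct in cv2.findContours(m,0,2)[0]:
    a=cv2.contourArea(ct)
    if 150<a<4000:
        r=cv2.minAreaRect(ct);b=ray(cv2.boxPoints(r),10 if r[0][0]>300 else 26,K,Rw,c)
        e=b[1]-b[0];f=b[2]-b[1]
        print(np.round(r[0]),b.mean(0).round(1),np.linalg.norm(e).round(1),np.linalg.norm(f).round(1),np.degrees(np.arctan2(e[1],e[0])).round(1))
for p in ((186,135),(267,173),(248,215),(166,176)): print(p,ray(p,8,K,Rw,c).round(1))
print("knob",ray((180,154),75,K,Rw,c).round(1))
cv2.imwrite("pics/v1.png",cv2.resize(im[110:240,140:290],None,fx=5,fy=4.6,interpolation=2))
im,K,Rw,c=cam("wrist");cv2.imwrite("pics/w0.png",im);print(c)
```

```text
[444. 234.] [ 453.4 -264.9   10. ] 37.4 38.9 -11.6
[385. 195.] [ 530.3 -151.1   10. ] 59.4 60.5 -4.4
[236. 184.] [554.5 138.8  26. ] 67.2 77.0 -27.1
[463. 153.] [ 612.1 -306.8   10. ] 88.1 84.6 -82.4
[504.  74.] [ 772.7 -395.5   10. ] 65.8 64.5 -91.3
[296.  69.] [783.5  20.3  26. ] 59.7 107.5 -8.2
[20. 36.] [866.2 586.7  26. ] 84.4 156.5 -91.5
(186, 135) [[658.3 246.    8. ]]
(267, 173) [[578.   81.3   8. ]]
(248, 215) [[494.6 118.9   8. ]]
(166, 176) [[575.  284.8   8. ]]
knob [[604.9 231.6  75. ]]
[127.69515281 541.18678167 383.89610496]
```

View pics/v1.png

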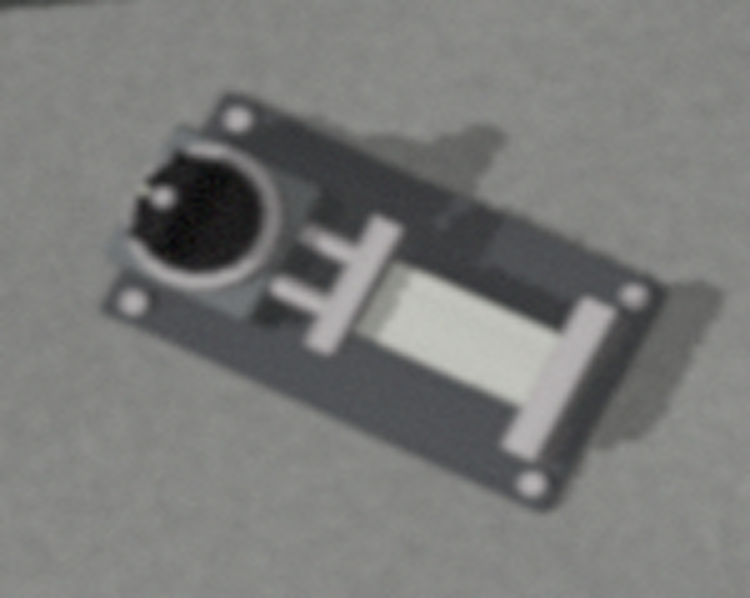

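```bash
python3 - <<'E'
from h import *
i=manip.camera_info("top");K=np.array(i["camera_matrix"]);R=np.array(i["R"]);Rw=R.T;c=-R.T@np.array(i["t"])
q=lambda x,y:(140+x/5,110+y/4.6)
print("pin",ray(q(160,197),88.5,K,Rw,c),"fence",ray([q(577,300),q(505,440)],38,K,Rw,c),"jaw",ray([q(402,228),q(332,353)],38,K,Rw,c),"disc",ray(q(205,215),54,K,Rw,c))
E
R='{"dx":0.082,"dy":-0.166,"dz":0,"wz":-18.2}'
for k in 1; do python3 -m inch '[{"dx":0.016,"dy":-0.033,"wz":-4},{"dx":0.033,"dy":-0.066,"wz":-8},{"dx":0.049,"dy":-0.1,"wz":-12},{"dx":0.066,"dy":-0.133,"wz":-15},{"dx":0.082,"dy":-0.166,"wz":-18.2}]'; done
python3 -m inch '[{"dx":0.016,"dy":-0.033,"wz":-4},{"dx":0.033,"dy":-0.066,"wz":-8},{"dx":0.049,"dy":-0.1,"wz":-12},{"dx":0.066,"dy":-0.133,"wz":-15},{"dx":0.082,"dy":-0.166,"wz":-18.2}]'
python3 -m inch '[{"dx":0.016,"dy":-0.033,"wz":-4},{"dx":0.033,"dy":-0.066,"wz":-8},{"dx":0.049,"dy":-0.1,"wz":-12},{"dx":0.066,"dy":-0.133,"wz":-15},{"dx":0.082,"dy":-0.166,"wz":-18.2}]'
python3 -m inch '[{"dx":0.016,"dy":-0.033,"wz":-4},{"dx":0.033,"dy":-0.066,"wz":-8},{"dx":0.049,"dy":-0.1,"wz":-12},{"dx":0.066,"dy":-0.133,"wz":-15},{"dx":0.082,"dy":-0.166,"wz":-18.2}]'
```

```text
pin [[604.34328723 241.07443729  88.5       ]] fence [[569.13630494  98.87348143  38.        ]
 [510.88385933 126.21014898  38.        ]] jaw [[600.70592251 166.88998976  38.        ]
 [548.20364028 193.28126896  38.        ]] disc [[604.13247631 237.66866326  54.        ]]validation failed for argument at $[0]...
validation failed for argument at $[0]...
validation failed for argument at $[0]...
validation failed for argument at $[0]...
```

```bash
python3 -m inch '[{"gripper":1,"dx":0.016,"dy":-0.033,"dz":0,"wx":0,"wy":0,"wz":-4},{"gripper":1,"dx":0.033,"dy":-0.066,"dz":0,"wx":0,"wy":0,"wz":-8},{"gripper":1,"dx":0.049,"dy":-0.1,"dz":0,"wx":0,"wy":0,"wz":-12},{"gripper":1,"dx":0.066,"dy":-0.133,"dz":0,"wx":0,"wy":0,"wz":-15},{"gripper":1,"dx":0.082,"dy":-0.166,"dz":0,"wx":0,"wy":0,"wz":-18.2}]'
python3 -m inch '[{"gripper":1,"dx":0.016,"dy":-0.033,"dz":0,"wx":0,"wy":0,"wz":-4},{"gripper":1,"dx":0.033,"dy":-0.066,"dz":0,"wx":0,"wy":0,"wz":-8},{"gripper":1,"dx":0.049,"dy":-0.1,"dz":0,"wx":0,"wy":0,"wz":-12},{"gripper":1,"dx":0.066,"dy":-0.133,"dz":0,"wx":0,"wy":0,"wz":-15},{"gripper":1,"dx":0.082,"dy":-0.166,"dz":0,"wx":0,"wy":0,"wz":-18.2}]'
```

```text
clock: 0.57
eef_pos: [284.7, 343.7, 182.6]
eef_rot: [-3.141, 0.0, 2.445]
wrist_force: [1.1, 0.5, -0.0]
finger_gap: 94.0
finger_force: 0.0
clock: 0.98
eef_pos: [366.7, 177.7, 182.8]
eef_rot: [3.141, 0.0, 2.127]
wrist_force: [1.8, 0.7, -0.4]
finger_gap: 93.7
finger_force: 0.0
```

```bash
python3 -m inch '[{"gripper":1,"dx":0.016,"dy":-0.033,"dz":0,"wx":0,"wy":0,"wz":-4},{"gripper":1,"dx":0.033,"dy":-0.066,"dz":0,"wx":0,"wy":0,"wz":-8},{"gripper":1,"dx":0.049,"dy":-0.1,"dz":0,"wx":0,"wy":0,"wz":-12},{"gripper":1,"dx":0.066,"dy":-0.133,"dz":0,"wx":0,"wy":0,"wz":-15},{"gripper":1,"dx":0.082,"dy":-0.166,"dz":0,"wx":0,"wy":0,"wz":-18.2}]'
python3 -m inch '[{"gripper":1,"dx":0.016,"dy":-0.033,"dz":-0.02,"wx":0,"wy":0,"wz":-4},{"gripper":1,"dx":0.033,"dy":-0.066,"dz":-0.04,"wx":0,"wy":0,"wz":-8},{"gripper":1,"dx":0.049,"dy":-0.1,"dz":-0.06,"wx":0,"wy":0,"wz":-12},{"gripper":1,"dx":0.066,"dy":-0.133,"dz":-0.07,"wx":0,"wy":0,"wz":-15},{"gripper":1,"dx":0.082,"dy":-0.163,"dz":-0.08,"wx":0,"wy":0,"wz":-18.2}]'
python3 - <<'E'
from h import *
im,K,Rw,c=cam("wrist");cv2.imwrite("pics/w1.png",im)
hsv=cv2.cvtColor(im,cv2.COLOR_BGR2HSV)
m=((hsv[...,2]>150)&(hsv[...,1]<60)).astype(np.uint8)
for ct in cv2.findContours(m,0,2)[0]:
    a=cv2.contourArea(ct)
    if a>1500:
        r=cv2.minAreaRect(ct);b=ray(cv2.boxPoints(r),10,K,Rw,c);e=b[1]-b[0];f=b[2]-b[1]
        print(np.round(r[0]),b.mean(0).round(1),np.linalg.norm(e).round(1),np.linalg.norm(f).round(1),np.degrees(np.arctan2(e[1],e[0])).round(1))
s=manip.read_state();print(s["eef_pos"],s["eef_rot"])
E
```

```text
clock: 1.4
eef_pos: [448.8, 11.5, 182.8]
eef_rot: [3.141, -0.0, 1.809]
wrist_force: [-0.3, 0.4, 0.2]
finger_gap: 94.3
finger_force: 0.0
clock: 1.82
eef_pos: [530.5, -151.7, 101.3]
eef_rot: [-3.14, -0.0, 1.491]
wrist_force: [0.3, 0.6, 0.8]
finger_gap: 94.0
finger_force: 0.0
[324. 190.] [ 530.  -150.6   10. ] 58.8 59.6 -4.6
[ 531.62662259 -155.52863156   99.41264578] [-3.13916261e+00  1.92726644e-04  1.48429563e+00]
```

View pics/w1.png

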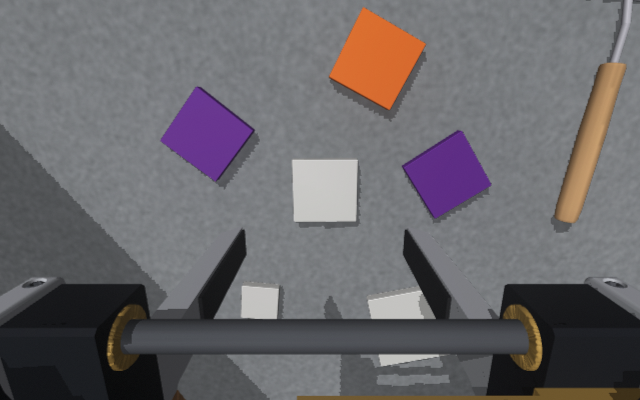

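The target tile is centred at pixel (324,190), between the fingers and square to them. Its neighbours stay outside the finger span, so I'll descend and grip.

```bash
python3 -m inch '[{"gripper":0.85,"dx":0,"dy":-0.001,"dz":-0.03,"wx":0,"wy":0,"wz":0},{"gripper":0.85,"dx":0,"dy":-0.001,"dz":-0.055,"wx":0,"wy":0,"wz":0},{"gripper":0.85,"dx":0,"dy":-0.001,"dz":-0.075,"wx":0,"wy":0,"wz":0},{"gripper":0.85,"dx":0,"dy":-0.001,"dz":-0.09,"wx":0,"wy":0,"wz":0},{"gripper":0.85,"dx":0,"dy":-0.001,"dz":-0.0985,"wx":0,"wy":0,"wz":0}]' 15
python3 -m inch '[{"gripper":0.85,"dx":0,"dy":0,"dz":0,"wx":0,"wy":0,"wz":0},{"gripper":0.85,"dx":0,"dy":0,"dz":0,"wx":0,"wy":0,"wz":0},{"gripper":0.4,"dx":0,"dy":0,"dz":0,"wx":0,"wy":0,"wz":0},{"gripper":0.4,"dx":0,"dy":0,"dz":0,"wx":0,"wy":0,"wz":0},{"gripper":0.4,"dx":0,"dy":0,"dz":0,"wx":0,"wy":0,"wz":0}]' 15
python3 -m inch '[{"gripper":0.4,"dx":0,"dy":0,"dz":0,"wx":0,"wy":0,"wz":0},{"gripper":0.4,"dx":0,"dy":0,"dz":0,"wx":0,"wy":0,"wz":0},{"gripper":0.4,"dx":0,"dy":0,"dz":0,"wx":0,"wy":0,"wz":0},{"gripper":0.4,"dx":0,"dy":0,"dz":0,"wx":0,"wy":0,"wz":0},{"gripper":0.4,"dx":0,"dy":0,"dz":0,"wx":0,"wy":0,"wz":0}]' 15
```

```text
clock: 2.28
eef_pos: [529.3, -150.2, 2.2]
eef_rot: [-3.139, -0.001, 1.494]
wrist_force: [-0.1, -0.3, -0.1]
finger_gap: 80.0
finger_force: 0.0
clock: 2.7
eef_pos: [530.8, -150.7, 5.1]
eef_rot: [3.14, 0.0, 1.494]
wrist_force: [0.9, 0.2, 0.8]
finger_gap: 63.6
finger_force: 0.0
clock: 3.12
eef_pos: [530.4, -150.6, 4.3]
eef_rot: [3.142, 0.0, 1.494]
wrist_force: [0.2, -0.1, -0.5]
finger_gap: 37.8
finger_force: 0.0
```

Run:
```python
from h import *
im,K,Rw,c=cam("wrist");cv2.imwrite("pics/w2.png",im);s=manip.read_state();print(s["eef_pos"],s["finger_gap"],s["finger_force"])
```

```text
[ 530.35512048 -150.60452949    4.24310141] 37.499162630455025 0.0
```

View pics/w2.png

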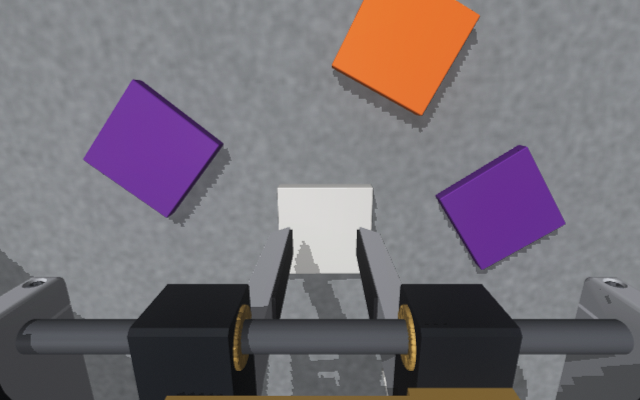

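Run:
```python
from h import *
im,K,Rw,c=cam("wrist")
hsv=cv2.cvtColor(im,cv2.COLOR_BGR2HSV)
s=manip.read_state();Rt=Ro.from_euler('xyz',s["eef_rot"]).as_matrix();p=np.array(s["eef_pos"])
L=np.array([[0,0,0],[0,19,0],[0,-19,0],[8,19,0],[-8,19,0],[8,-19,0],[-8,-19,0],[0,19,-19]])
print(proj(p+L@Rt.T,K,Rw,c).round())
# tile top-face back edge corners, and two front ones
print(ray([(278,187),(372,187),(285,271),(366,272)],10,K,Rw,c).round(1))
print(manip.camera_info("wrist")["tool_from_camera"])
print((Rt.T@(c-p)).round(1), manip.read_state()["effort"].round(1))
im,K,Rw,c=cam("top")
hsv=cv2.cvtColor(im,cv2.COLOR_BGR2HSV)
m=((hsv[...,2]>150)&(hsv[...,1]<60)).astype(np.uint8)
cv2.imwrite("pics/t2.png",cv2.resize(im[120:280,300:500],None,fx=4,fy=3.75))
```

```text
[[325. 228.]
 [354. 228.]
 [297. 228.]
 [354. 217.]
 [354. 239.]
 [296. 217.]
 [297. 239.]
 [357. 240.]]
[[ 503.4 -118.8   10. ]
 [ 561.5 -123.3   10. ]
 [ 501.4 -176.7   10. ]
 [ 555.3 -181.6   10. ]]
[[-8.89592939e-04 -9.61850541e-01 -2.73574023e-01  8.00514429e+01]
 [ 9.99999500e-01 -9.80718827e-04  1.96336040e-04 -7.31904649e-01]
 [-4.57145121e-04 -2.73573711e-01  9.61850932e-01 -2.01645143e+02]
 [ 0.00000000e+00  0.00000000e+00  0.00000000e+00  1.00000000e+00]]
[  80.    -0.7 -201.7] [  0.  -58.3 -28.4   0.1   0.   -0. ]
```

View pics/t2.png

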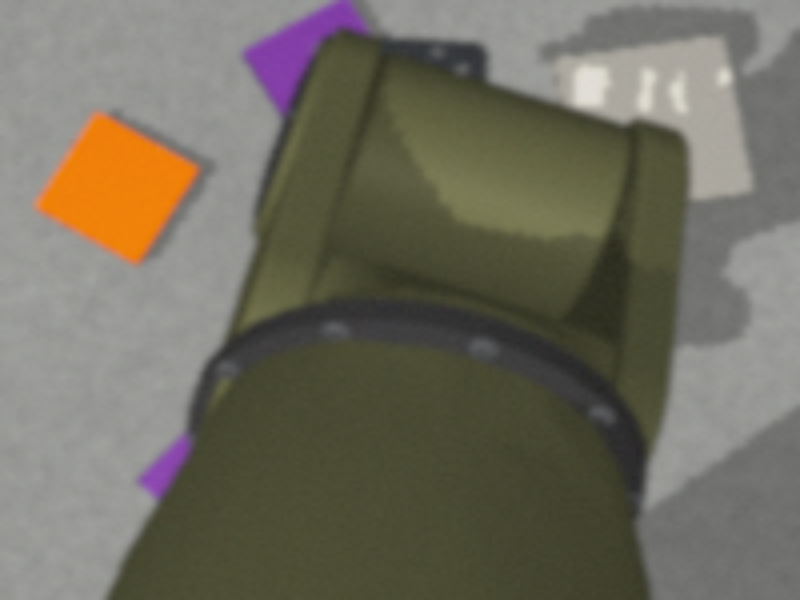

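Run:
```python
from h import *
im,K,Rw,c=cam("wrist");print(K[0,0],"tip depth",K[0,0]/1.725, "TCP depth",((np.array(manip.read_state()["eef_pos"])-c)@Rw)[2])
g=cv2.cvtColor(im,cv2.COLOR_BGR2GRAY).astype(int)
for r in (195,210,222):
    print(r,g[r,270:300],g[r,360:384])
print(g[178:196,325])
print(g[215:250,284]);
cv2.imwrite("pics/w3.png",cv2.resize(im[170:300,220:420],None,fx=4,fy=4,interpolation=2))
```

```text
326.42189924410496 tip depth 189.2300865183217 TCP depth 215.87495618811292
195 [141 141 139 139 139 138 133 154 210 217 217 217 217 217 217 217 217 218
 217 217 217 217 217 216 217 217 217 217 216 217] [213 212 213 214 213 212 212 212 212 211 212 203 156  89 108 133 135 134
 134 134 134 133 135 135]
210 [138 136 135 134 137 138 140 152 188 215 216 216 216 217 216 217 216 217
 217 216 216 216 216 217 216 217 217 217 217 217] [214 213 213 213 212 212 212 213 212 212 211 184 113 101 114 140 140 140
 138 137 134 131 130 128]
222 [138 136 137 139 140 141 142 135 152 210 217 216 216 216 215 216 216 216
 216 216 216 216 216 216 216 216 216 215 215 216] [213 213 213 213 212 212 212 212 212 214 209 164  91 102 113 139 138 137
 136 135 133 133 132 132]
[134 135 137 137 137 138 147 151 155 179 223 214 216 215 215 215 215 215]
[215 215 215 215 216 216 216 215 215 216 216 215 209 172 140 140 141 140
 140 141 141 139 141 140 140 140 140 140 139 134 126 121 107  99  73]
```

View pics/w3.png

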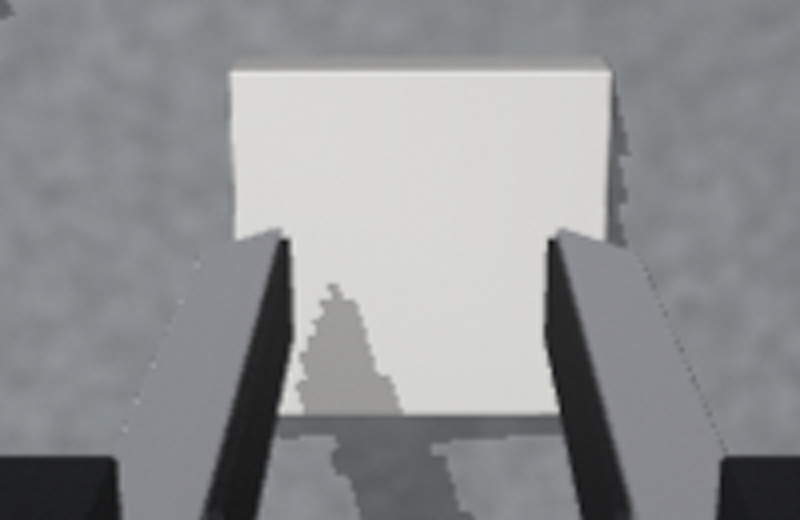

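The wrist view shows the fingertips above the tile rather than beside it. The tip edge is at row 230, with its shadow lying on the tile surface. The real tips therefore sit higher than the reported TCP. I'll open and go down in small, force-checked steps.

```bash
python3 -m inch '[{"gripper":0.85,"dx":0,"dy":0,"dz":0,"wx":0,"wy":0,"wz":0},{"gripper":0.85,"dx":0,"dy":0,"dz":0,"wx":0,"wy":0,"wz":0},{"gripper":0.85,"dx":0,"dy":0,"dz":0,"wx":0,"wy":0,"wz":0},{"gripper":0.85,"dx":0,"dy":0,"dz":0,"wx":0,"wy":0,"wz":0},{"gripper":0.85,"dx":0,"dy":0,"dz":0,"wx":0,"wy":0,"wz":0}]'
python3 -m inch '[{"gripper":0.85,"dx":0,"dy":0,"dz":-0.001,"wx":0,"wy":0,"wz":0},{"gripper":0.85,"dx":0,"dy":0,"dz":-0.002,"wx":0,"wy":0,"wz":0},{"gripper":0.85,"dx":0,"dy":0,"dz":-0.003,"wx":0,"wy":0,"wz":0},{"gripper":0.85,"dx":0,"dy":0,"dz":-0.004,"wx":0,"wy":0,"wz":0},{"gripper":0.85,"dx":0,"dy":0,"dz":-0.005,"wx":0,"wy":0,"wz":0}]'
python3 -m inch '[{"gripper":0.85,"dx":0,"dy":0,"dz":-0.001,"wx":0,"wy":0,"wz":0},{"gripper":0.85,"dx":0,"dy":0,"dz":-0.002,"wx":0,"wy":0,"wz":0},{"gripper":0.85,"dx":0,"dy":0,"dz":-0.002,"wx":0,"wy":0,"wz":0},{"gripper":0.85,"dx":0,"dy":0,"dz":-0.002,"wx":0,"wy":0,"wz":0},{"gripper":0.85,"dx":0,"dy":0,"dz":-0.002,"wx":0,"wy":0,"wz":0}]'
```

```text
clock: 3.73
eef_pos: [530.4, -150.6, 4.3]
eef_rot: [3.142, -0.0, 1.494]
wrist_force: [-0.5, -1.3, 1.1]
finger_gap: 67.9
finger_force: 0.0
clock: 4.15
eef_pos: [530.3, -150.6, -0.9]
eef_rot: [-3.141, -0.0, 1.494]
wrist_force: [0.3, 0.2, -0.2]
finger_gap: 79.6
finger_force: 0.0
clock: 4.57
eef_pos: [530.4, -150.6, -2.7]
eef_rot: [3.142, 0.0, 1.494]
wrist_force: [-0.4, -0.1, 0.7]
finger_gap: 79.6
finger_force: 0.0
```

```bash
python3 -m inch '[{"gripper":0.85,"dx":0,"dy":0,"dz":-0.001,"wx":0,"wy":0,"wz":0},{"gripper":0.85,"dx":0,"dy":0,"dz":-0.002,"wx":0,"wy":0,"wz":0},{"gripper":0.85,"dx":0,"dy":0,"dz":-0.003,"wx":0,"wy":0,"wz":0},{"gripper":0.85,"dx":0,"dy":0,"dz":-0.004,"wx":0,"wy":0,"wz":0},{"gripper":0.85,"dx":0,"dy":0,"dz":-0.005,"wx":0,"wy":0,"wz":0}]'
python3 - <<'E'
from h import *
im,K,Rw,c=cam("wrist");cv2.imwrite("pics/w4.png",im[150:310,160:480])
s=manip.read_state();print(s["eef_pos"],s["wrist_force"])
g=cv2.cvtColor(im,cv2.COLOR_BGR2GRAY).astype(int)
for r in (200,215):
    d=np.diff(g[r]);print(r,[ (k,d[k]) for k in range(240,420) if abs(d[k])>20])
E
```

```text
clock: 4.98
eef_pos: [530.3, -150.6, -7.9]
eef_rot: [-3.142, -0.0, 1.494]
wrist_force: [-0.2, 0.2, -0.0]
finger_gap: 79.8
finger_force: 0.0
[ 530.22716408 -150.56507915   -8.08915865] [-0.42571667 -0.4532361   0.03198266]
200 [(273, np.int64(24)), (274, np.int64(61)), (374, np.int64(-51)), (375, np.int64(-62)), (377, np.int64(25))]
215 [(274, np.int64(26)), (275, np.int64(39)), (373, np.int64(-29)), (374, np.int64(-71)), (377, np.int64(25))]
```

View pics/w4.png

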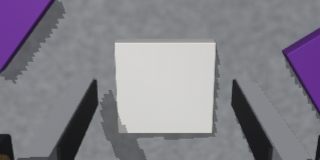

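```bash
python3 -m inch '[{"gripper":0.85,"dx":0,"dy":0,"dz":-0.001,"wx":0,"wy":0,"wz":0},{"gripper":0.85,"dx":0,"dy":0,"dz":-0.002,"wx":0,"wy":0,"wz":0},{"gripper":0.85,"dx":0,"dy":0,"dz":-0.003,"wx":0,"wy":0,"wz":0},{"gripper":0.85,"dx":0,"dy":0,"dz":-0.004,"wx":0,"wy":0,"wz":0},{"gripper":0.85,"dx":0,"dy":0,"dz":-0.005,"wx":0,"wy":0,"wz":0}]'
python3 -m inch '[{"gripper":0.85,"dx":0,"dy":0,"dz":-0.001,"wx":0,"wy":0,"wz":0},{"gripper":0.85,"dx":0,"dy":0,"dz":-0.002,"wx":0,"wy":0,"wz":0},{"gripper":0.85,"dx":0,"dy":0,"dz":-0.003,"wx":0,"wy":0,"wz":0},{"gripper":0.85,"dx":0,"dy":0,"dz":-0.003,"wx":0,"wy":0,"wz":0},{"gripper":0.85,"dx":0,"dy":0,"dz":-0.003,"wx":0,"wy":0,"wz":0}]'
```

```text
clock: 5.45
eef_pos: [530.4, -150.6, -12.9]
eef_rot: [-3.142, -0.0, 1.494]
wrist_force: [0.7, -0.3, 0.3]
finger_gap: 79.6
finger_force: 0.0
clock: 5.87
eef_pos: [530.4, -150.6, -15.8]
eef_rot: [-3.142, -0.0, 1.494]
wrist_force: [1.2, -0.3, -0.5]
finger_gap: 80.1
finger_force: 0.0
```

```bash
python3 -m inch '[{"gripper":0.85,"dx":0,"dy":0,"dz":-0.001,"wx":0,"wy":0,"wz":0},{"gripper":0.85,"dx":0,"dy":0,"dz":-0.002,"wx":0,"wy":0,"wz":0},{"gripper":0.4,"dx":0,"dy":0,"dz":-0.002,"wx":0,"wy":0,"wz":0},{"gripper":0.4,"dx":0,"dy":0,"dz":-0.002,"wx":0,"wy":0,"wz":0},{"gripper":0.4,"dx":0,"dy":0,"dz":-0.002,"wx":0,"wy":0,"wz":0}]' 15
python3 -m inch '[{"gripper":0.4,"dx":0,"dy":0,"dz":0,"wx":0,"wy":0,"wz":0},{"gripper":0.4,"dx":0,"dy":0,"dz":0,"wx":0,"wy":0,"wz":0},{"gripper":0.4,"dx":0,"dy":0,"dz":0,"wx":0,"wy":0,"wz":0},{"gripper":0.4,"dx":0,"dy":0,"dz":0,"wx":0,"wy":0,"wz":0},{"gripper":0.4,"dx":0,"dy":0,"dz":0,"wx":0,"wy":0,"wz":0}]' 15
```

```text
clock: 6.28
eef_pos: [530.4, -150.6, -17.7]
eef_rot: [3.142, -0.0, 1.494]
wrist_force: [0.5, 0.1, 0.1]
finger_gap: 63.1
finger_force: 0.0
clock: 6.7
eef_pos: [530.4, -150.6, -17.7]
eef_rot: [3.142, -0.0, 1.494]
wrist_force: [0.9, -0.2, -0.3]
finger_gap: 59.7
finger_force: 15.0
```

Gripped at 59.7 mm with 15 N. Now I'll lift and move toward the vice, stopping short to measure it.

```bash
python3 -m inch '[{"gripper":0.4,"dx":0,"dy":0,"dz":0.01,"wx":0,"wy":0,"wz":0},{"gripper":0.4,"dx":0,"dy":0,"dz":0.03,"wx":0,"wy":0,"wz":0},{"gripper":0.4,"dx":0,"dy":0,"dz":0.055,"wx":0,"wy":0,"wz":0},{"gripper":0.4,"dx":0,"dy":0.005,"dz":0.08,"wx":0,"wy":0,"wz":-2},{"gripper":0.4,"dx":0,"dy":0.02,"dz":0.1,"wx":0,"wy":0,"wz":-5}]' 15
python3 -m inch '[{"gripper":0.4,"dx":0.002,"dy":0.035,"dz":0.005,"wx":0,"wy":0,"wz":-4},{"gripper":0.4,"dx":0.004,"dy":0.07,"dz":0.01,"wx":0,"wy":0,"wz":-8},{"gripper":0.4,"dx":0.006,"dy":0.105,"dz":0.01,"wx":0,"wy":0,"wz":-12},{"gripper":0.4,"dx":0.008,"dy":0.135,"dz":0.01,"wx":0,"wy":0,"wz":-15},{"gripper":0.4,"dx":0.01,"dy":0.15,"dz":0.01,"wx":0,"wy":0,"wz":-16.5}]' 15
python3 -m inch '[{"gripper":0.4,"dx":0,"dy":0,"dz":0,"wx":0,"wy":0,"wz":0},{"gripper":0.4,"dx":0,"dy":0,"dz":0,"wx":0,"wy":0,"wz":0},{"gripper":0.4,"dx":0,"dy":0,"dz":0,"wx":0,"wy":0,"wz":0},{"gripper":0.4,"dx":0,"dy":0,"dz":0,"wx":0,"wy":0,"wz":0},{"gripper":0.4,"dx":0,"dy":0,"dz":0,"wx":0,"wy":0,"wz":0}]' 15
python3 - <<'E'
from h import *
s=manip.read_state();print(s["eef_pos"],s["eef_rot"],s["joints"])
im,K,Rw,c=cam("wrist");cv2.imwrite("pics/w5.png",im)
E
```

```text
clock: 7.12
eef_pos: [530.6, -131.6, 84.8]
eef_rot: [3.14, 0.0, 1.404]
wrist_force: [-0.2, 0.6, -0.6]
finger_gap: 59.7
finger_force: 15.0
clock: 7.53
eef_pos: [540.2, 22.4, 93.2]
eef_rot: [3.141, -0.001, 1.118]
wrist_force: [1.8, 1.0, -1.4]
finger_gap: 59.4
finger_force: 15.0
clock: 7.95
eef_pos: [540.3, 18.4, 92.3]
eef_rot: [-3.142, 0.0, 1.118]
wrist_force: [0.3, -0.4, -0.2]
finger_gap: 59.8
finger_force: 15.0
[540.33085062  18.40610239  92.32669517] [-3.14155024e+00  7.14586667e-05  1.11795817e+00] [-3.36713796e-02  3.71233392e-01  1.64791950e+00 -5.32746781e-05
  1.12250758e+00  4.19189870e-01]
```

View pics/w5.png

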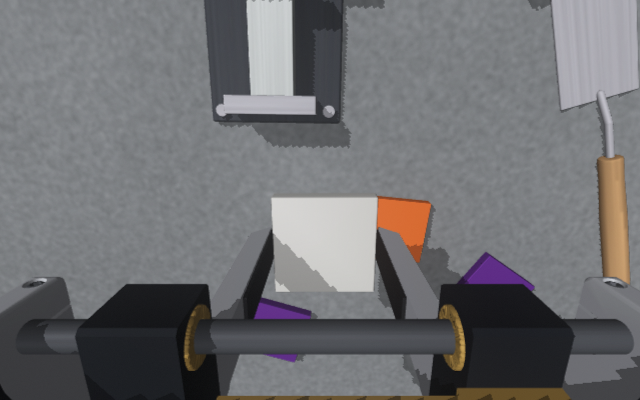

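The held tile sits at (272–377, 197–292). The fence's top is at about (223–316, 95–113), its inner edge at rows 94–97, and the bed lies beyond. I'll measure the fence line.

Run:
```python
from h import *
im=cv2.imread("pics/w5.png");_,K,Rw,c=cam("wrist")
g=cv2.cvtColor(im,cv2.COLOR_BGR2GRAY).astype(float)
def line(cols,r0,r1):
    P=[]
    for x in cols:
        d=np.abs(np.diff(g[r0:r1,x])); P.append((x,r0+d.argmax()+.5))
    v=cv2.fitLine(np.float32(P),cv2.DIST_HUBER,0,.01,.01).ravel(); return v
f=line([*range(227,244),*range(298,314)],86,104)
xs=np.array([225.,315.]);P=np.c_[xs,f[3]+(xs-f[2])*f[1]/f[0]];W=ray(P,38,K,Rw,c);print(P,W.round(1),np.degrees(np.arctan2(*(W[1]-W[0])[1::-1])))
t=line(range(280,370),185,205);P=np.c_[xs+50,t[3]+(xs+50-t[2])*t[1]/t[0]];W=ray(P,100,K,Rw,c);print("tile",np.degrees(np.arctan2(*(W[1]-W[0])[1::-1])))
# plate side edges, bed edges rows 5..85
for r in (10,50,85):
    d=np.diff(g[r,195:360]);print(r,[(195+k,int(d[k])) for k in range(len(d)) if abs(d[k])>25])
```

```text
[[225.          94.37896716]
 [315.          95.61032965]] [[510.4 128.4  38. ]
 [570.6  98.1  38. ]] -26.74249759668669
tile -26.003009339944047
10 [(204, -39), (245, 59), (246, 75), (291, -80), (292, -44)]
50 [(207, -42), (247, 52), (248, 79), (291, -49), (292, -78)]
85 [(209, -26), (249, 63), (250, 53), (292, -81), (293, -34)]
```

```bash
python3 -m inch '[{"gripper":0.4,"dx":0.004,"dy":0.03,"dz":0,"wx":0,"wy":0,"wz":0},{"gripper":0.4,"dx":0.008,"dy":0.065,"dz":0,"wx":0,"wy":0,"wz":0},{"gripper":0.4,"dx":0.012,"dy":0.1,"dz":0,"wx":0,"wy":0,"wz":0},{"gripper":0.4,"dx":0.015,"dy":0.12,"dz":0,"wx":0,"wy":0,"wz":0},{"gripper":0.4,"dx":0.017,"dy":0.128,"dz":0,"wx":0,"wy":0,"wz":0}]' 15
python3 -m inch '[{"gripper":0.4,"dx":0,"dy":0,"dz":-0.01,"wx":0,"wy":0,"wz":0},{"gripper":0.4,"dx":0,"dy":0,"dz":-0.03,"wx":0,"wy":0,"wz":0},{"gripper":0.4,"dx":0,"dy":0,"dz":-0.05,"wx":0,"wy":0,"wz":0},{"gripper":0.4,"dx":0,"dy":0,"dz":-0.06,"wx":0,"wy":0,"wz":0},{"gripper":0.4,"dx":0,"dy":0,"dz":-0.065,"wx":0,"wy":0,"wz":0}]' 15
python3 -m inch '[{"gripper":0.4,"dx":0,"dy":0,"dz":0,"wx":0,"wy":0,"wz":0},{"gripper":0.4,"dx":0,"dy":0,"dz":0,"wx":0,"wy":0,"wz":0},{"gripper":0.4,"dx":0,"dy":0,"dz":0,"wx":0,"wy":0,"wz":0},{"gripper":0.4,"dx":0,"dy":0,"dz":0,"wx":0,"wy":0,"wz":0},{"gripper":0.4,"dx":0,"dy":0,"dz":0,"wx":0,"wy":0,"wz":0}]' 15
python3 - <<'E'
from h import *
s=manip.read_state();print(s["eef_pos"],s["eef_rot"])
im,K,Rw,c=cam("wrist");cv2.imwrite("pics/w6.png",im)
E
```

```text
clock: 8.47
eef_pos: [557.4, 149.7, 92.1]
eef_rot: [-3.141, -0.0, 1.121]
wrist_force: [0.5, 0.3, -1.9]
finger_gap: 59.6
finger_force: 15.0
clock: 8.88
eef_pos: [556.5, 146.0, 25.3]
eef_rot: [-3.139, 0.002, 1.118]
wrist_force: [-0.2, 1.1, -0.7]
finger_gap: 59.8
finger_force: 15.0
clock: 9.3
eef_pos: [557.7, 147.4, 28.0]
eef_rot: [3.141, -0.001, 1.119]
wrist_force: [-0.4, -0.2, -0.2]
finger_gap: 59.7
finger_force: 15.0
[557.7321138  147.44112162  27.97113403] [ 3.14063120e+00 -7.02964866e-04  1.11894974e+00]
```

View pics/w6.png

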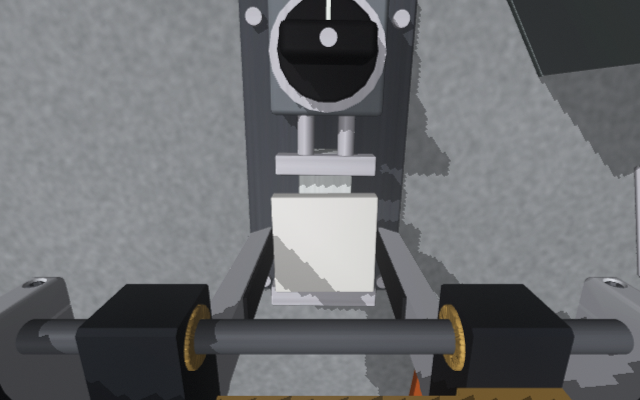

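The tile is centred on the jaw (columns 276–375) and between the jaw (row 174) and fence (row 300). The knob bar lies across the vice at about (328,40). I'll check the clearance numerically.

Run:
```python
from h import *
_,K,Rw,c=cam("wrist")
u=np.array([np.cos(np.radians(64)),np.sin(np.radians(64)),0]);o=np.array([557.5,147,0])
g=lambda px,z:((ray(px,z,K,Rw,c)-o)@u).round(1)
print("jaw",g((325,174),38),"tile front",g((325,195),56),"tile back",g((325,292),56),"fence back edge(12?)",g((325,304),38),"pin",ray((328,37),88.5,K,Rw,c), g((328,37),88.5))
```

```text
jaw [39.] tile front [31.] tile back [-29.8] fence back edge(12?) [-50.3] pin [[603.92995292 241.22851314  88.5       ]] [105.]
```

```bash
python3 -m inch '[{"gripper":0.4,"dx":0,"dy":0,"dz":-0.004,"wx":0,"wy":0,"wz":0},{"gripper":0.4,"dx":0,"dy":0,"dz":-0.008,"wx":0,"wy":0,"wz":0},{"gripper":0.4,"dx":0,"dy":0,"dz":-0.012,"wx":0,"wy":0,"wz":0},{"gripper":0.4,"dx":0,"dy":0,"dz":-0.015,"wx":0,"wy":0,"wz":0},{"gripper":0.4,"dx":0,"dy":0,"dz":-0.016,"wx":0,"wy":0,"wz":0}]' 15
python3 -m inch '[{"gripper":0.4,"dx":0,"dy":0,"dz":-0.001,"wx":0,"wy":0,"wz":0},{"gripper":0.4,"dx":0,"dy":0,"dz":-0.0015,"wx":0,"wy":0,"wz":0},{"gripper":0.4,"dx":0,"dy":0,"dz":-0.002,"wx":0,"wy":0,"wz":0},{"gripper":0.4,"dx":0,"dy":0,"dz":-0.0025,"wx":0,"wy":0,"wz":0},{"gripper":0.4,"dx":0,"dy":0,"dz":-0.0025,"wx":0,"wy":0,"wz":0}]' 15
```

```text
clock: 9.82
eef_pos: [557.0, 147.3, 10.4]
eef_rot: [-3.141, 0.001, 1.119]
wrist_force: [0.1, 0.3, -0.5]
finger_gap: 59.6
finger_force: 15.0
clock: 10.23
eef_pos: [557.4, 147.4, 8.8]
eef_rot: [3.142, -0.0, 1.119]
wrist_force: [-0.3, 0.2, -1.6]
finger_gap: 59.6
finger_force: 15.0
```

```bash
python3 -m inch '[{"gripper":0.4,"dx":0,"dy":0,"dz":-0.0003,"wx":0,"wy":0,"wz":0},{"gripper":0.4,"dx":0,"dy":0,"dz":-0.0006,"wx":0,"wy":0,"wz":0},{"gripper":0.4,"dx":0,"dy":0,"dz":-0.0006,"wx":0,"wy":0,"wz":0},{"gripper":0.4,"dx":0,"dy":0,"dz":-0.0006,"wx":0,"wy":0,"wz":0},{"gripper":0.4,"dx":0,"dy":0,"dz":-0.0006,"wx":0,"wy":0,"wz":0}]' 15
python3 -m inch '[{"gripper":0.66,"dx":0,"dy":0,"dz":0,"wx":0,"wy":0,"wz":0},{"gripper":0.68,"dx":0,"dy":0,"dz":0,"wx":0,"wy":0,"wz":0},{"gripper":0.72,"dx":0,"dy":0,"dz":0,"wx":0,"wy":0,"wz":0},{"gripper":0.8,"dx":0,"dy":0,"dz":0,"wx":0,"wy":0,"wz":0},{"gripper":0.8,"dx":0,"dy":0,"dz":0,"wx":0,"wy":0,"wz":0}]'
python3 -m inch '[{"gripper":0.8,"dx":0,"dy":0,"dz":0,"wx":0,"wy":0,"wz":0},{"gripper":0.8,"dx":0,"dy":0,"dz":0.003,"wx":0,"wy":0,"wz":0},{"gripper":0.8,"dx":0,"dy":0,"dz":0.02,"wx":0,"wy":0,"wz":0},{"gripper":0.8,"dx":0,"dy":0,"dz":0.05,"wx":0,"wy":0,"wz":0},{"gripper":0.8,"dx":0,"dy":0,"dz":0.085,"wx":0,"wy":0,"wz":0}]'
python3 - <<'E'
from h import *
s=manip.read_state();print(s["eef_pos"],s["eef_rot"],s["joints"])
im,K,Rw,c=cam("wrist");cv2.imwrite("pics/w7.png",im)
E
```

```text
clock: 10.65
eef_pos: [557.5, 147.4, 8.3]
eef_rot: [3.141, -0.0, 1.119]
wrist_force: [-0.5, 0.7, 0.7]
finger_gap: 59.6
finger_force: 15.0
clock: 11.07
eef_pos: [557.4, 147.4, 8.1]
eef_rot: [-3.142, 0.0, 1.119]
wrist_force: [0.8, -0.5, 0.1]
finger_gap: 74.2
finger_force: 0.0
clock: 11.48
eef_pos: [556.3, 147.2, 93.0]
eef_rot: [-3.139, 0.002, 1.119]
wrist_force: [0.1, 0.3, 0.9]
finger_gap: 75.1
finger_force: 0.0
[556.34700351 147.20481912  92.96229556] [-3.13898914e+00  1.94494672e-03  1.11893006e+00] [1.95014776e-01 4.44215619e-01 1.54178187e+00 1.87041554e-05
 1.15884490e+00 6.46876058e-01]
```

View pics/w7.png

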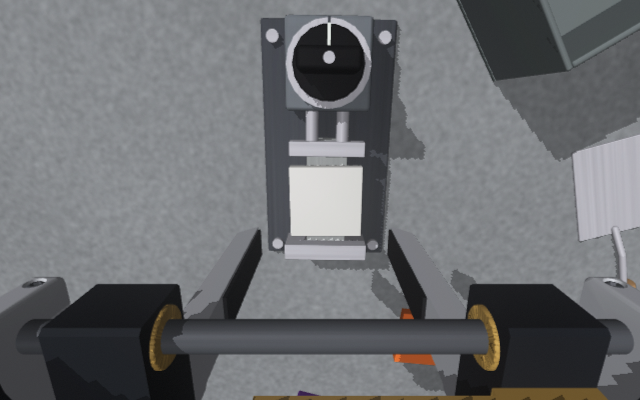

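The tile lies between fence and jaw, released and square (289–363, 165–238). The knob is at (329,57), its bar across the vice. I'll go to the knob and turn the gripper +90°.

```bash
python3 -m inch '[{"gripper":0.6,"dx":0.01,"dy":0.02,"dz":0.003,"wx":0,"wy":0,"wz":7},{"gripper":0.6,"dx":0.02,"dy":0.04,"dz":0.005,"wx":0,"wy":0,"wz":14},{"gripper":0.6,"dx":0.03,"dy":0.06,"dz":0.005,"wx":0,"wy":0,"wz":21},{"gripper":0.6,"dx":0.04,"dy":0.08,"dz":0.005,"wx":0,"wy":0,"wz":28},{"gripper":0.6,"dx":0.0463,"dy":0.094,"dz":0.005,"wx":0,"wy":0,"wz":35}]' 30
python3 -m inch '[{"gripper":0.6,"dx":0,"dy":0,"dz":0,"wx":0,"wy":0,"wz":7},{"gripper":0.6,"dx":0,"dy":0,"dz":0,"wx":0,"wy":0,"wz":14},{"gripper":0.6,"dx":0,"dy":0,"dz":0,"wx":0,"wy":0,"wz":21},{"gripper":0.6,"dx":0,"dy":0,"dz":0,"wx":0,"wy":0,"wz":28},{"gripper":0.6,"dx":0,"dy":0,"dz":0,"wx":0,"wy":0,"wz":35}]' 30
python3 -m inch '[{"gripper":0.6,"dx":0,"dy":0,"dz":0,"wx":0,"wy":0,"wz":7},{"gripper":0.6,"dx":0,"dy":0,"dz":0,"wx":0,"wy":0,"wz":14},{"gripper":0.6,"dx":0,"dy":0,"dz":0,"wx":0,"wy":0,"wz":20},{"gripper":0.6,"dx":0,"dy":0,"dz":0,"wx":0,"wy":0,"wz":20},{"gripper":0.6,"dx":0,"dy":0,"dz":0,"wx":0,"wy":0,"wz":20}]' 30
python3 - <<'E'
from h import *
s=manip.read_state();print(s["eef_pos"],s["eef_rot"],s["joints"])
_,K,Rw,c=cam("wrist");im=cv2.imread("pics/w7.png")
im2=manip.camera("wrist");g=cv2.cvtColor(im2,cv2.COLOR_BGR2GRAY)
print("pred pin",proj([603.8,241.3,88.5],K,Rw,c))
m=(g>150).astype(np.uint8)
p=proj([603.8,241.3,88.5],K,Rw,c)[0].astype(int)
n,l,st,ce=cv2.connectedComponentsWithStats(m[p[1]-60:p[1]+60,p[0]-60:p[0]+60])
for a,b in zip(st[1:],ce[1:]):
    if a[4]>8: print(a,b+p-60, ray(b+p-60,88.5,K,Rw,c).round(1), ray(b+p-60,58,K,Rw,c).round(1))
E
```

```text
clock: 11.95
eef_pos: [604.3, 243.0, 98.3]
eef_rot: [3.141, -0.0, 1.736]
wrist_force: [-0.6, -0.5, 0.6]
finger_gap: 56.4
finger_force: 0.0
clock: 12.37
eef_pos: [603.7, 241.5, 98.2]
eef_rot: [3.141, 0.0, 2.347]
wrist_force: [0.2, -0.2, -0.3]
finger_gap: 56.8
finger_force: 0.0
clock: 12.78
eef_pos: [603.7, 241.4, 98.2]
eef_rot: [3.141, 0.0, 2.686]
wrist_force: [0.0, -0.4, 0.5]
finger_gap: 56.8
finger_force: 0.0
[603.6954348  241.44672905  98.20892789] [3.14148874e+00 7.74158133e-05 2.68638719e+00] [ 3.24131493e-01  5.95070248e-01  1.29900020e+00  2.05770096e-05
  1.24739411e+00 -7.91465912e-01]
pred pin [[324.04300607 223.78577827]]
[109   0  10   7  36] [377.75       166.05555556] [[583.1 290.8  88.5]] [[590.5 292.7  58. ]]
[ 24   8  74  35 597] [327.73534338 182.99664992] [[578.9 256.3  88.5]] [[585.7 253.3  58. ]]
[  0  18  23  10 192] [274.09895833 185.984375  ] [[565.  223.2  88.5]] [[569.8 215.5  58. ]]
[107  32   4   7  19] [372.63157895 197.84210526] [[601.5 279.   88.5]] [[611.6 279.2  58. ]]
[  0  45  22  10 139] [271.13669065 212.92086331] [[580.8 212.3  88.5]] [[587.9 203.
[... 655 characters left out ...]
73333333 257.26666667] [[617.1 210.7  88.5]] [[629.5 201.2  58. ]]
[18 94  7  9 39] [284.84615385 261.38461538] [[617.2 203.5  88.5]] [[629.5 192.9  58. ]]
[56 99  4  4 10] [321.7 263. ] [[629.9 226.6  88.5]] [[644.1 219.4  58. ]]
[ 34 101   6   7  27] [300.96296296 266.62962963] [[625.9 212.   88.5]] [[639.6 202.6  58. ]]
[ 42 102   9   8  42] [310.80952381 268.26190476] [[630.2 217.7  88.5]] [[644.5 209.2  58. ]]
[ 20 105   7   3  12] [287.16666667 269.25      ] [[623.4 202.1  88.5]] [[636.7 191.3  58. ]]
[ 22 115   5   5  19] [288.42105263 280.42105263] [[631.8 198.7  88.5]] [[646.3 187.4  58. ]]
[ 33 115   6   5  11] [299.27272727 279.81818182] [[634.8 206.   88.5]] [[649.8 195.8  58. ]]
```

The pin is measured at (604.0, 241.4), directly under the TCP. I'll descend onto the bar and grip.

```bash
python3 -m inch '[{"gripper":0.6,"dx":0,"dy":0,"dz":-0.015,"wx":0,"wy":0,"wz":0},{"gripper":0.6,"dx":0,"dy":0,"dz":-0.03,"wx":0,"wy":0,"wz":0},{"gripper":0.6,"dx":0,"dy":0,"dz":-0.042,"wx":0,"wy":0,"wz":0},{"gripper":0.6,"dx":0,"dy":0,"dz":-0.051,"wx":0,"wy":0,"wz":0},{"gripper":0.6,"dx":0,"dy":0,"dz":-0.056,"wx":0,"wy":0,"wz":0}]' 30
python3 -m inch '[{"gripper":0.6,"dx":0,"dy":0,"dz":0,"wx":0,"wy":0,"wz":0},{"gripper":0.3,"dx":0,"dy":0,"dz":0,"wx":0,"wy":0,"wz":0},{"gripper":0.05,"dx":0,"dy":0,"dz":0,"wx":0,"wy":0,"wz":0},{"gripper":0.05,"dx":0,"dy":0,"dz":0,"wx":0,"wy":0,"wz":0},{"gripper":0.05,"dx":0,"dy":0,"dz":0,"wx":0,"wy":0,"wz":0}]' 30
python3 -m inch '[{"gripper":0.05,"dx":0,"dy":0,"dz":0,"wx":0,"wy":0,"wz":0},{"gripper":0.05,"dx":0,"dy":0,"dz":0,"wx":0,"wy":0,"wz":0},{"gripper":0.05,"dx":0,"dy":0,"dz":0,"wx":0,"wy":0,"wz":0},{"gripper":0.05,"dx":0,"dy":0,"dz":0,"wx":0,"wy":0,"wz":0},{"gripper":0.05,"dx":0,"dy":0,"dz":0,"wx":0,"wy":0,"wz":0}]' 30
python3 -c "
from h import *
s=manip.read_state();print(s['moment'],s['eef_pos'])"
```

```text
clock: 13.3
eef_pos: [603.3, 241.3, 40.8]
eef_rot: [-3.141, -0.001, 2.689]
wrist_force: [-0.0, 0.7, -1.0]
finger_gap: 56.4
finger_force: 0.0
clock: 13.72
eef_pos: [603.9, 241.5, 42.8]
eef_rot: [3.141, 0.001, 2.69]
wrist_force: [-0.4, 0.3, -0.2]
finger_gap: 33.0
finger_force: 0.0
clock: 14.13
eef_pos: [603.7, 241.4, 42.3]
eef_rot: [3.141, 0.0, 2.69]
wrist_force: [-0.1, -0.4, 0.6]
finger_gap: 14.0
finger_force: 30.0
[ 0.03100791 -0.03884982 -0.0703742 ] [603.72634473 241.42093131  42.25119758]
```

Gripped the bar (14.0 mm, 30 N). I'll turn clockwise while watching the moment.

```bash
cat > m.py <<'E'
from h import *
s=manip.read_state();print('MZ',round(s['moment'][2],3),'yaw',round(float(s['eef_rot'][2]),3),'q6',round(s['joints'][5],3))
E
python3 -m inch '[{"gripper":0.05,"dx":0,"dy":0,"dz":0,"wx":0,"wy":0,"wz":-6},{"gripper":0.05,"dx":0,"dy":0,"dz":0,"wx":0,"wy":0,"wz":-12},{"gripper":0.05,"dx":0,"dy":0,"dz":0,"wx":0,"wy":0,"wz":-18},{"gripper":0.05,"dx":0,"dy":0,"dz":0,"wx":0,"wy":0,"wz":-24},{"gripper":0.05,"dx":0,"dy":0,"dz":0,"wx":0,"wy":0,"wz":-30}]' 50; python3 m.py
python3 -m inch '[{"gripper":0.05,"dx":0,"dy":0,"dz":0,"wx":0,"wy":0,"wz":-6},{"gripper":0.05,"dx":0,"dy":0,"dz":0,"wx":0,"wy":0,"wz":-12},{"gripper":0.05,"dx":0,"dy":0,"dz":0,"wx":0,"wy":0,"wz":-18},{"gripper":0.05,"dx":0,"dy":0,"dz":0,"wx":0,"wy":0,"wz":-24},{"gripper":0.05,"dx":0,"dy":0,"dz":0,"wx":0,"wy":0,"wz":-30}]' 50; python3 m.py
```

```text
clock: 14.55
eef_pos: [604.1, 241.9, 42.3]
eef_rot: [3.14, 0.0, 2.161]
wrist_force: [2.7, 3.6, -0.8]
finger_gap: 13.6
finger_force: 50.0
MZ 0.116 yaw 2.161 q6 -0.266
clock: 14.97
eef_pos: [604.6, 242.0, 42.4]
eef_rot: [3.139, -0.001, 1.638]
wrist_force: [6.6, 4.4, -3.9]
finger_gap: 13.8
finger_force: 50.0
MZ 0.103 yaw 1.638 q6 0.257
```

```bash
cat >> m.py <<'E'
import sys; sys.exit(1 if s['moment'][2]>0.17 else 0)
E
python3 -m inch '[{"gripper":0.05,"dx":0,"dy":0,"dz":0,"wx":0,"wy":0,"wz":-3},{"gripper":0.05,"dx":0,"dy":0,"dz":0,"wx":0,"wy":0,"wz":-6},{"gripper":0.05,"dx":0,"dy":0,"dz":0,"wx":0,"wy":0,"wz":-9},{"gripper":0.05,"dx":0,"dy":0,"dz":0,"wx":0,"wy":0,"wz":-12},{"gripper":0.05,"dx":0,"dy":0,"dz":0,"wx":0,"wy":0,"wz":-15}]' 50 | grep wrist; python3 m.py &&
python3 -m inch '[{"gripper":0.05,"dx":0,"dy":0,"dz":0,"wx":0,"wy":0,"wz":-2},{"gripper":0.05,"dx":0,"dy":0,"dz":0,"wx":0,"wy":0,"wz":-4},{"gripper":0.05,"dx":0,"dy":0,"dz":0,"wx":0,"wy":0,"wz":-6},{"gripper":0.05,"dx":0,"dy":0,"dz":0,"wx":0,"wy":0,"wz":-8},{"gripper":0.05,"dx":0,"dy":0,"dz":0,"wx":0,"wy":0,"wz":-10}]' 50 | grep wrist; python3 m.py &&
python3 -m inch '[{"gripper":0.05,"dx":0,"dy":0,"dz":0,"wx":0,"wy":0,"wz":-2},{"gripper":0.05,"dx":0,"dy":0,"dz":0,"wx":0,"wy":0,"wz":-4},{"gripper":0.05,"dx":0,"dy":0,"dz":0,"wx":0,"wy":0,"wz":-6},{"gripper":0.05,"dx":0,"dy":0,"dz":0,"wx":0,"wy":0,"wz":-8},{"gripper":0.05,"dx":0,"dy":0,"dz":0,"wx":0,"wy":0,"wz":-10}]' 50 | grep wrist; python3 m.py
```

```text
wrist_force: [8.4, 3.9, -4.7]
MZ 0.156 yaw 1.378 q6 0.517
wrist_force: [10.4, 3.6, -5.5]
MZ 0.125 yaw 1.205 q6 0.69
wrist_force: [11.4, 3.9, -5.8]
MZ 0.182 yaw 1.03 q6 0.865
```

```bash
sed -i 's/>0.17/>0.21/' m.py
python3 -m inch '[{"gripper":0.05,"dx":0.0005,"dy":0,"dz":0,"wx":0,"wy":0,"wz":-1},{"gripper":0.05,"dx":0.001,"dy":0.0003,"dz":0,"wx":0,"wy":0,"wz":-2},{"gripper":0.05,"dx":0.001,"dy":0.0003,"dz":0,"wx":0,"wy":0,"wz":-3},{"gripper":0.05,"dx":0.001,"dy":0.0003,"dz":0,"wx":0,"wy":0,"wz":-4},{"gripper":0.05,"dx":0.001,"dy":0.0003,"dz":0,"wx":0,"wy":0,"wz":-5}]' 50 ; python3 m.py &&
python3 -m inch '[{"gripper":0.05,"dx":0,"dy":0,"dz":0,"wx":0,"wy":0,"wz":-1},{"gripper":0.05,"dx":0,"dy":0,"dz":0,"wx":0,"wy":0,"wz":-2},{"gripper":0.05,"dx":0,"dy":0,"dz":0,"wx":0,"wy":0,"wz":-3},{"gripper":0.05,"dx":0,"dy":0,"dz":0,"wx":0,"wy":0,"wz":-4},{"gripper":0.05,"dx":0,"dy":0,"dz":0,"wx":0,"wy":0,"wz":-5}]' 50 | grep wrist; python3 m.py
```

```text
clock: 16.63
eef_pos: [605.3, 241.8, 42.3]
eef_rot: [3.14, -0.001, 0.943]
wrist_force: [6.4, 0.4, -2.3]
finger_gap: 13.6
finger_force: 50.0
MZ 0.099 yaw 0.943 q6 0.952
wrist_force: [6.5, 0.7, -2.0]
MZ 0.097 yaw 0.856 q6 1.039
```

```bash
sed -i 's/>0.21/>0.18/' m.py
python3 -m inch '[{"gripper":0.05,"dx":0.0005,"dy":0,"dz":0,"wx":0,"wy":0,"wz":-2},{"gripper":0.05,"dx":0.0005,"dy":0,"dz":0,"wx":0,"wy":0,"wz":-4},{"gripper":0.05,"dx":0.0005,"dy":0,"dz":0,"wx":0,"wy":0,"wz":-6},{"gripper":0.05,"dx":0.0005,"dy":0,"dz":0,"wx":0,"wy":0,"wz":-8},{"gripper":0.05,"dx":0.0005,"dy":0,"dz":0,"wx":0,"wy":0,"wz":-10}]' 50 | grep wrist; python3 m.py &&
python3 -m inch '[{"gripper":0.05,"dx":0,"dy":0,"dz":0,"wx":0,"wy":0,"wz":-2},{"gripper":0.05,"dx":0,"dy":0,"dz":0,"wx":0,"wy":0,"wz":-4},{"gripper":0.05,"dx":0,"dy":0,"dz":0,"wx":0,"wy":0,"wz":-6},{"gripper":0.05,"dx":0,"dy":0,"dz":0,"wx":0,"wy":0,"wz":-8},{"gripper":0.05,"dx":0,"dy":0,"dz":0,"wx":0,"wy":0,"wz":-10}]' 50 | grep wrist; python3 m.py &&
python3 -m inch '[{"gripper":0.05,"dx":0,"dy":0,"dz":0,"wx":0,"wy":0,"wz":-2},{"gripper":0.05,"dx":0,"dy":0,"dz":0,"wx":0,"wy":0,"wz":-4},{"gripper":0.05,"dx":0,"dy":0,"dz":0,"wx":0,"wy":0,"wz":-6},{"gripper":0.05,"dx":0,"dy":0,"dz":0,"wx":0,"wy":0,"wz":-8},{"gripper":0.05,"dx":0,"dy":0,"dz":0,"wx":0,"wy":0,"wz":-10}]' 50 | grep wrist; python3 m.py
```

```text
wrist_force: [3.5, -0.0, -0.5]
MZ 0.143 yaw 0.681 q6 1.214
wrist_force: [5.2, -0.9, -0.9]
MZ 0.144 yaw 0.506 q6 1.389
wrist_force: [5.0, -0.8, -0.1]
MZ 0.114 yaw 0.331 q6 1.563
```

Free running continues at 2.36 rad. I'll regrip now so the whole click happens in one grip: open wide, turn back 180° in place, then close.

```bash
python3 -m inch '[{"gripper":0.65,"dx":0,"dy":0,"dz":0,"wx":0,"wy":0,"wz":0},{"gripper":0.65,"dx":0,"dy":0,"dz":0,"wx":0,"wy":0,"wz":0},{"gripper":0.65,"dx":0,"dy":0,"dz":0,"wx":0,"wy":0,"wz":0},{"gripper":0.65,"dx":0,"dy":0,"dz":0,"wx":0,"wy":0,"wz":0},{"gripper":0.65,"dx":0,"dy":0,"dz":0,"wx":0,"wy":0,"wz":0}]' 50
python3 -m inch '[{"gripper":0.65,"dx":0,"dy":0,"dz":0,"wx":0,"wy":0,"wz":0},{"gripper":0.65,"dx":0,"dy":0,"dz":0,"wx":0,"wy":0,"wz":0},{"gripper":0.65,"dx":0,"dy":0,"dz":0,"wx":0,"wy":0,"wz":0},{"gripper":0.65,"dx":0,"dy":0,"dz":0,"wx":0,"wy":0,"wz":6},{"gripper":0.65,"dx":0,"dy":0,"dz":0,"wx":0,"wy":0,"wz":12}]' 50
python3 -c "
from h import *
im,K,Rw,c=cam('wrist');print(manip.read_state()['eef_pos'])
g=cv2.cvtColor(im,cv2.COLOR_BGR2GRAY);p=proj([604,241.4,88.5],K,Rw,c)[0];print(p)
q=p.astype(int);n,l,st,ce=cv2.connectedComponentsWithStats((g[q[1]-25:q[1]+25,q[0]-25:q[0]+25]>150).astype(np.uint8))
for a,b in zip(st[1:],ce[1:]):
  if a[4]>20: print(a,b+q-25,ray(b+q-25,88.5,K,Rw,c))
"
```

```text
clock: 18.72
eef_pos: [605.0, 241.8, 42.1]
eef_rot: [-3.142, 0.0, 0.334]
wrist_force: [-0.4, 0.4, 0.9]
finger_gap: 43.5
finger_force: 0.0
clock: 19.13
eef_pos: [605.1, 241.7, 42.1]
eef_rot: [-3.142, 0.0, 0.548]
wrist_force: [-0.2, -0.9, -0.5]
finger_gap: 60.8
finger_force: 0.0
[605.13875322 241.72767816  42.14247366]
[325.03485247 261.87043587]
[20 21 11 10 95] [324.94736842 261.43157895] [[604.19309029 241.57142696  88.5       ]]
[ 0 29  9  8 30] [303.63333333 269.06666667] [[594.54392403 248.87877593  88.5       ]]
[ 35  31  15  19 153] [341.30718954 278.0130719 ] [[600.40013496 229.05262435  88.5       ]]
```

```bash
for i in 1; do python3 -m inch '[{"gripper":0.65,"dx":0,"dy":0,"dz":0,"wx":0,"wy":0,"wz":7},{"gripper":0.65,"dx":0,"dy":0,"dz":0,"wx":0,"wy":0,"wz":14},{"gripper":0.65,"dx":0,"dy":0,"dz":0,"wx":0,"wy":0,"wz":21},{"gripper":0.65,"dx":0,"dy":0,"dz":0,"wx":0,"wy":0,"wz":28},{"gripper":0.65,"dx":-0.0005,"dy":0,"dz":0,"wx":0,"wy":0,"wz":35}]' 50|grep rot; done
python3 -m inch '[{"gripper":0.65,"dx":0,"dy":0,"dz":0,"wx":0,"wy":0,"wz":7},{"gripper":0.65,"dx":0,"dy":0,"dz":0,"wx":0,"wy":0,"wz":14},{"gripper":0.65,"dx":0,"dy":0,"dz":0,"wx":0,"wy":0,"wz":21},{"gripper":0.65,"dx":0,"dy":0,"dz":0,"wx":0,"wy":0,"wz":28},{"gripper":0.65,"dx":0,"dy":0,"dz":0,"wx":0,"wy":0,"wz":35}]' 50|grep rot
python3 -m inch '[{"gripper":0.65,"dx":0,"dy":0,"dz":0,"wx":0,"wy":0,"wz":7},{"gripper":0.65,"dx":0,"dy":0,"dz":0,"wx":0,"wy":0,"wz":14},{"gripper":0.65,"dx":0,"dy":0,"dz":0,"wx":0,"wy":0,"wz":21},{"gripper":0.65,"dx":0,"dy":0,"dz":0,"wx":0,"wy":0,"wz":28},{"gripper":0.65,"dx":0,"dy":0,"dz":0,"wx":0,"wy":0,"wz":35}]' 50|grep rot
python3 -m inch '[{"gripper":0.65,"dx":0,"dy":0,"dz":0,"wx":0,"wy":0,"wz":7},{"gripper":0.65,"dx":0,"dy":0,"dz":0,"wx":0,"wy":0,"wz":14},{"gripper":0.65,"dx":0,"dy":0,"dz":0,"wx":0,"wy":0,"wz":21},{"gripper":0.65,"dx":0,"dy":0,"dz":0,"wx":0,"wy":0,"wz":28},{"gripper":0.65,"dx":0,"dy":0,"dz":0,"wx":0,"wy":0,"wz":35}]' 50
python3 -m inch '[{"gripper":0.65,"dx":0,"dy":0,"dz":0,"wx":0,"wy":0,"wz":7},{"gripper":0.65,"dx":0,"dy":0,"dz":0,"wx":0,"wy":0,"wz":14},{"gripper":0.65,"dx":0,"dy":0,"dz":0,"wx":0,"wy":0,"wz":21},{"gripper":0.5,"dx":0,"dy":0,"dz":0,"wx":0,"wy":0,"wz":28},{"gripper":0.3,"dx":0,"dy":0,"dz":0,"wx":0,"wy":0,"wz":28}]' 50
python3 m.py
```

```text
eef_rot: [-3.142, 0.0, 1.157]
eef_rot: [-3.142, 0.0, 1.768]
eef_rot: [-3.142, -0.0, 2.379]
clock: 20.85
eef_pos: [604.7, 241.7, 42.2]
eef_rot: [-3.142, -0.0, 2.99]
wrist_force: [0.8, -0.2, 0.1]
finger_gap: 61.2
finger_force: 0.0
clock: 21.27
eef_pos: [604.7, 241.7, 42.1]
eef_rot: [-3.142, -0.0, -2.804]
wrist_force: [0.0, -0.2, -0.2]
finger_gap: 51.5
finger_force: 0.0
MZ 0.011 yaw -2.804 q6 -1.584
```

```bash
python3 -m inch '[{"gripper":0.05,"dx":0,"dy":0,"dz":0,"wx":0,"wy":0,"wz":0},{"gripper":0.05,"dx":0,"dy":0,"dz":0,"wx":0,"wy":0,"wz":0},{"gripper":0.05,"dx":0,"dy":0,"dz":0,"wx":0,"wy":0,"wz":0},{"gripper":0.05,"dx":0,"dy":0,"dz":0,"wx":0,"wy":0,"wz":0},{"gripper":0.05,"dx":0,"dy":0,"dz":0,"wx":0,"wy":0,"wz":0}]' 50
python3 -m inch '[{"gripper":0.05,"dx":0,"dy":0,"dz":0,"wx":0,"wy":0,"wz":0},{"gripper":0.05,"dx":0,"dy":0,"dz":0,"wx":0,"wy":0,"wz":0},{"gripper":0.05,"dx":0,"dy":0,"dz":0,"wx":0,"wy":0,"wz":0},{"gripper":0.05,"dx":0,"dy":0,"dz":0,"wx":0,"wy":0,"wz":0},{"gripper":0.05,"dx":0,"dy":0,"dz":0,"wx":0,"wy":0,"wz":-1}]' 50; python3 m.py
python3 -m inch '[{"gripper":0.05,"dx":0,"dy":0,"dz":0,"wx":0,"wy":0,"wz":-2},{"gripper":0.05,"dx":0,"dy":0,"dz":0,"wx":0,"wy":0,"wz":-4},{"gripper":0.05,"dx":0,"dy":0,"dz":0,"wx":0,"wy":0,"wz":-6},{"gripper":0.05,"dx":0,"dy":0,"dz":0,"wx":0,"wy":0,"wz":-8},{"gripper":0.05,"dx":0,"dy":0,"dz":0,"wx":0,"wy":0,"wz":-10}]' 50 | grep wrist; python3 m.py &&
python3 -m inch '[{"gripper":0.05,"dx":0,"dy":0,"dz":0,"wx":0,"wy":0,"wz":-2},{"gripper":0.05,"dx":0,"dy":0,"dz":0,"wx":0,"wy":0,"wz":-4},{"gripper":0.05,"dx":0,"dy":0,"dz":0,"wx":0,"wy":0,"wz":-6},{"gripper":0.05,"dx":0,"dy":0,"dz":0,"wx":0,"wy":0,"wz":-8},{"gripper":0.05,"dx":0,"dy":0,"dz":0,"wx":0,"wy":0,"wz":-10}]' 50 | grep wrist; python3 m.py
```

```text
clock: 21.68
eef_pos: [604.7, 241.7, 42.2]
eef_rot: [-3.142, 0.0, -2.809]
wrist_force: [0.4, 0.3, 0.1]
finger_gap: 17.9
finger_force: 0.0
clock: 22.1
eef_pos: [604.8, 241.2, 42.2]
eef_rot: [-3.141, -0.0, -2.826]
wrist_force: [1.5, -6.0, 1.1]
finger_gap: 13.6
finger_force: 49.8
MZ 0.147 yaw -2.826 q6 -1.563
wrist_force: [1.7, -5.2, 1.6]
MZ 0.467 yaw -3.002 q6 -1.387
MZ 0.467 yaw -3.002 q6 -1.387
```

Torque has climbed, so the tile is pinched. I'll use small steps from here.

```bash
sed -i '$d' m.py
python3 m.py
python3 -m inch '[{"gripper":0.05,"dx":0,"dy":0,"dz":0,"wx":0,"wy":0,"wz":-1},{"gripper":0.05,"dx":0,"dy":0,"dz":0,"wx":0,"wy":0,"wz":-2},{"gripper":0.05,"dx":0,"dy":0,"dz":0,"wx":0,"wy":0,"wz":-3},{"gripper":0.05,"dx":0,"dy":0,"dz":0,"wx":0,"wy":0,"wz":-3},{"gripper":0.05,"dx":0,"dy":0,"dz":0,"wx":0,"wy":0,"wz":-3}]' 50 | grep wrist; python3 m.py
python3 -m inch '[{"gripper":0.05,"dx":0,"dy":0,"dz":0,"wx":0,"wy":0,"wz":-1},{"gripper":0.05,"dx":0,"dy":0,"dz":0,"wx":0,"wy":0,"wz":-2},{"gripper":0.05,"dx":0,"dy":0,"dz":0,"wx":0,"wy":0,"wz":-3},{"gripper":0.05,"dx":0,"dy":0,"dz":0,"wx":0,"wy":0,"wz":-3},{"gripper":0.05,"dx":0,"dy":0,"dz":0,"wx":0,"wy":0,"wz":-3}]' 50 | grep wrist; python3 m.py
```

```text
MZ 0.467 yaw -3.002 q6 -1.387
wrist_force: [1.1, -4.9, 0.4]
MZ 0.204 yaw -3.053 q6 -1.336
wrist_force: [1.1, -5.3, 2.6]
MZ 0.093 yaw -3.105 q6 -1.283
```

```bash
cat > pin.py <<'E'
from h import *
im,K,Rw,c=cam('wrist');s=manip.read_state()
g=cv2.cvtColor(im,cv2.COLOR_BGR2GRAY);p=proj([604.2,241.5,88.5],K,Rw,c)[0]
q=p.astype(int);w=g[q[1]-25:q[1]+25,q[0]-25:q[0]+25]
n,l,st,ce=cv2.connectedComponentsWithStats((w>150).astype(np.uint8))
b=[(a,e+q-25) for a,e in zip(st[1:],ce[1:]) if a[4]>20 and abs(e-25).max()<10]
print('PIN pred',p.round(2),'seen',b,[ (x[1]-p).round(2) for x in b],'2mm shift',(proj([604.2,241.5,90.5],K,Rw,c)[0]-p).round(2))
E
python3 pin.py; python3 m.py
```

```text
PIN pred [324.04 260.13] seen [] [] 2mm shift [-0.01  1.79]
MZ 0.03 yaw -3.105 q6 -1.283
```

```bash
sed -i 's/w>150/w>w[18:32,18:32].max()*0.6/' pin.py; sed -i "1a import sys" pin.py; echo "print(w[15:36,13:36])" >> pin.py; python3 pin.py; python3 m.py
```

```text
PIN pred [324.07 260.14] seen [(array([ 19,  19,  13,  13, 137], dtype=int32), array([323.81021898, 260.15328467]))] [array([-0.26,  0.01])] 2mm shift [-0.01  1.79]
[[ 21  24  22  23  23  24  24  25  25  25  25  23  24  23  23  24  24  25
   25  25  23  22  22]
 [ 21  22  23  23  24  24  24  24  24  23  23  25  24  22  23  25  24  24
   24  25  25  23  22]
 [ 22  23  25  23  23  24  23  24  23  25  23  23  24  24  24  24  24  25
   26  25  26  23  22]
 [ 21  22  22  23  24  24  23  24  26  32  38  43  43  42  34  26  24  24
   25  23  24  25  23]
 [ 22  23  23  25  24  25  24  29  45  67  82  94  96  90  73  48  31  25
   23  24  24  25  21]
 [ 21  23  22  23  25  24  30  53  87 112 115 125 129 123 118  97  65  31
   25  24  25  23  25]
 [ 22  21  24  24  23  25  47  88 117 131 132 131 132 132 133 127 104  66
   27  24  23  23  23]
 [ 22  22  22  23  25  37  83 123 130 130 130 131 131 132 133 133 130 108
   53  24  22  23  23]
 [ 21  22  22  23  23  59 116 130 130 130 131 131 131 132 133 135 133 127
   92  23  23  22  24]
 [ 21  22  24  24  27  72 129 130 131 130 131 132 132 133 133 
[... 432 characters left out ...]
  23  22  24  23  63 121 130 130 130 131 131 132 133 133 129 102
   36  24  23  20  21]
 [ 21  23  23  24  23  23  29  70 117 126 130 131 131 133 129 120  99  35
   22  22  23  22  23]
 [ 21  22  23  22  23  23  23  22  48  96 115 116 117 117 102  53  24  24
   25  23  22  22  23]
 [ 19  21  24  23  23  23  22  24  24  23  27  39  40  35  23  23  24  23
   22  23  24  23  23]
 [ 21  21  22  22  23  24  24  23  23  24  22  24  24  24  24  24  23  23
   24  25  25  23  23]
 [ 22  20  22  24  23  23  24  23  23  24  22  24  24  23  21  24  24  22
   24  22  23  22  23]
 [ 20  22  23  23  22  23  23  23  23  24  22  24  23  22  23  24  23  24
   24  23  22  22  22]]
MZ 0.082 yaw -3.105 q6 -1.283
```

```bash
sed -i '$d' pin.py
python3 -m inch '[{"gripper":0.05,"dx":0,"dy":0,"dz":0,"wx":0,"wy":0,"wz":-1},{"gripper":0.05,"dx":0,"dy":0,"dz":0,"wx":0,"wy":0,"wz":-2},{"gripper":0.05,"dx":0,"dy":0,"dz":0,"wx":0,"wy":0,"wz":-3},{"gripper":0.05,"dx":0,"dy":0,"dz":0,"wx":0,"wy":0,"wz":-3},{"gripper":0.05,"dx":0,"dy":0,"dz":0,"wx":0,"wy":0,"wz":-3}]' 50 | grep -E "wrist|gap"; python3 m.py; python3 pin.py;python3 m.py
python3 -m inch '[{"gripper":0.05,"dx":0,"dy":0,"dz":0,"wx":0,"wy":0,"wz":-1},{"gripper":0.05,"dx":0,"dy":0,"dz":0,"wx":0,"wy":0,"wz":-2},{"gripper":0.05,"dx":0,"dy":0,"dz":0,"wx":0,"wy":0,"wz":-3},{"gripper":0.05,"dx":0,"dy":0,"dz":0,"wx":0,"wy":0,"wz":-3},{"gripper":0.05,"dx":0,"dy":0,"dz":0,"wx":0,"wy":0,"wz":-3}]' 50 | grep wrist; python3 m.py;python3 pin.py;python3 m.py
```

```text
wrist_force: [0.5, -4.9, 1.5]
finger_gap: 13.7
MZ -0.059 yaw 3.125 q6 -1.231
PIN pred [324.04 260.16] seen [(array([ 19,  19,  13,  13, 135], dtype=int32), array([323.85185185, 260.28888889]))] [array([-0.19,  0.13])] 2mm shift [-0.01  1.79]
MZ -0.039 yaw 3.125 q6 -1.231
wrist_force: [1.2, -6.3, 1.8]
MZ -0.228 yaw 3.073 q6 -1.178
PIN pred [323.99 260.18] seen [(array([ 20,  19,  13,  14, 139], dtype=int32), array([323.71942446, 260.36690647]))] [array([-0.27,  0.19])] 2mm shift [-0.01  1.79]
MZ -0.175 yaw 3.073 q6 -1.178
```

The torque crossed zero at yaw 3.14 (0.3 rad of slip) and the pin is rising. The rest position is about 0.26 rad further on.

```bash
python3 -m inch '[{"gripper":0.05,"dx":0,"dy":0,"dz":0,"wx":0,"wy":0,"wz":-2},{"gripper":0.05,"dx":0,"dy":0,"dz":0,"wx":0,"wy":0,"wz":-4},{"gripper":0.05,"dx":0,"dy":0,"dz":0,"wx":0,"wy":0,"wz":-6},{"gripper":0.05,"dx":0,"dy":0,"dz":0,"wx":0,"wy":0,"wz":-8},{"gripper":0.05,"dx":0,"dy":0,"dz":0,"wx":0,"wy":0,"wz":-8}]' 50 | grep -E "wrist|gap"; python3 m.py; python3 pin.py;python3 m.py
python3 -m inch '[{"gripper":0.05,"dx":0,"dy":0,"dz":0,"wx":0,"wy":0,"wz":-1},{"gripper":0.05,"dx":0,"dy":0,"dz":0,"wx":0,"wy":0,"wz":-2},{"gripper":0.05,"dx":0,"dy":0,"dz":0,"wx":0,"wy":0,"wz":-3},{"gripper":0.05,"dx":0,"dy":0,"dz":0,"wx":0,"wy":0,"wz":-4},{"gripper":0.05,"dx":0,"dy":0,"dz":0,"wx":0,"wy":0,"wz":-4}]' 50 | grep wrist; python3 m.py;python3 pin.py;python3 m.py
```

```text
wrist_force: [0.6, -5.1, 0.9]
finger_gap: 13.6
MZ -0.162 yaw 2.931 q6 -1.036
PIN pred [324.08 260.35] seen [(array([ 19,  20,  13,  13, 140], dtype=int32), array([323.76428571, 261.09285714]))] [array([-0.31,  0.74])] 2mm shift [-0.01  1.79]
MZ -0.171 yaw 2.933 q6 -1.038
wrist_force: [1.1, -6.2, 1.5]
MZ 0.038 yaw 2.863 q6 -0.968
PIN pred [324.17 260.39] seen [(array([ 18,  21,  14,  12, 130], dtype=int32), array([323.83076923, 261.53846154]))] [array([-0.34,  1.15])] 2mm shift [-0.01  1.8 ]
MZ 0.037 yaw 2.863 q6 -0.969
```

Torque has returned to about 0, with the pin risen about 1.8 mm. That is one click, so I'll let go, rise and check.

```bash
python3 -m inch '[{"gripper":0.5,"dx":0,"dy":0,"dz":0,"wx":0,"wy":0,"wz":0},{"gripper":0.65,"dx":0,"dy":0,"dz":0,"wx":0,"wy":0,"wz":0},{"gripper":0.65,"dx":0,"dy":0,"dz":0,"wx":0,"wy":0,"wz":0},{"gripper":0.65,"dx":0,"dy":0,"dz":0,"wx":0,"wy":0,"wz":0},{"gripper":0.65,"dx":0,"dy":0,"dz":0,"wx":0,"wy":0,"wz":0}]' 
python3 -m inch '[{"gripper":0.65,"dx":0,"dy":0,"dz":0,"wx":0,"wy":0,"wz":0},{"gripper":0.65,"dx":0,"dy":0,"dz":0,"wx":0,"wy":0,"wz":0},{"gripper":0.65,"dx":0,"dy":0,"dz":0,"wx":0,"wy":0,"wz":0},{"gripper":0.65,"dx":0,"dy":0,"dz":0,"wx":0,"wy":0,"wz":0},{"gripper":0.65,"dx":0,"dy":0,"dz":0,"wx":0,"wy":0,"wz":0}]' |grep wrist; python3 pin.py
python3 -m inch '[{"gripper":0.65,"dx":0,"dy":0,"dz":0.01,"wx":0,"wy":0,"wz":0},{"gripper":0.65,"dx":0,"dy":0,"dz":0.03,"wx":0,"wy":0,"wz":0},{"gripper":0.65,"dx":0,"dy":0,"dz":0.06,"wx":0,"wy":0,"wz":0},{"gripper":0.65,"dx":0,"dy":0,"dz":0.09,"wx":0,"wy":0,"wz":0},{"gripper":0.65,"dx":0,"dy":0,"dz":0.12,"wx":0,"wy":0,"wz":0}]'
```

```text
clock: 25.73
eef_pos: [604.6, 241.9, 42.1]
eef_rot: [3.141, -0.0, 2.864]
wrist_force: [-0.2, 0.7, -0.2]
finger_gap: 43.5
finger_force: 0.0
wrist_force: [0.1, -0.7, -0.5]
PIN pred [323.24 260.95] seen [(array([ 19,  20,  13,  14, 144], dtype=int32), array([323.09027778, 261.78472222]))] [array([-0.15,  0.83])] 2mm shift [-0.01  1.8 ]
clock: 26.62
eef_pos: [604.5, 241.7, 164.4]
eef_rot: [3.141, 0.0, 2.864]
wrist_force: [0.4, 0.4, -1.1]
finger_gap: 60.9
finger_force: 0.0
```

```bash
cat > chk.py <<'E'
from h import *
manip.camera('wrist')
im,K,Rw,c=cam('wrist');cv2.imwrite('pics/w8.png',im);g=cv2.cvtColor(im,cv2.COLOR_BGR2GRAY).astype(np.float32)
th=np.radians(np.arange(0,360,3))
def ring(r,z):
    P=np.c_[604.1+r*np.cos(th),241.5+r*np.sin(th),np.full(len(th),z)]
    p=proj(P,K,Rw,c).astype(np.float32);return cv2.remap(g,p[:,:1],p[:,1:],1).ravel().astype(int)
print('disc22',ring(22.5,58));print('collar',ring(27.5,50))
p=proj([604.1,241.5,90.5],K,Rw,c)[0];print(p,proj([604.1,241.5,88.5],K,Rw,c)[0])
hsv=cv2.cvtColor(im,cv2.COLOR_BGR2HSV);m=((hsv[...,2]>190)&(hsv[...,1]<40)).astype(np.uint8)
for ct in cv2.findContours(m,0,2)[0]:
    if cv2.contourArea(ct)>800:
        r=cv2.minAreaRect(ct);b=ray(cv2.boxPoints(r),36,K,Rw,c);e=b[1]-b[0];f=b[2]-b[1];print(r,b.mean(0).round(1),np.linalg.norm(e).round(1),np.linalg.norm(f).round(1),np.degrees(np.arctan2(e[1],e[0])).round(1))
E
python3 chk.py
```

```text
disc22 [ 34  33  35  37  37  39  42  37  36  37  37  36  39  37  36  34  35  33
  37  35  35  37  34  34  34  34  34  35  35  35  35  34  35  35  35  36
  35  36  35  36  36  36  36  37  36  37  37  37  35  36  36  36  37  37
  36  36  35  37  38  37  37  36  36  36  37  37  36  36  36  36  36  36
  35  36  35  34  32  31  32  32  31  31  32  43 103 160  81  31  31  31
  30  30  31  30  30  30  30  30  30  31  30  30  29  30  30  30  30  31
  28  30  32  33  34  34  34  33  33  33  33  33]
collar [130 182 174 190 182 185 192 196 196 196 196 197 197 197 193 197 197 196
 197 196 192 192 195 197 196 195 196 195 196 197 200 197 194 197 194 197
 196 194 193 197 199 200 199 198 196 199 198 197 196 196 195 194 198 199
 200 200 202 201 201 198 196 195 195 195 196 196 196 197 196 195 194 193
 193 191 184 182 192 182 153 144 142 141 140 139 141 140 141 143 142 141
 136 140 140 140 134 134 103  74 127 134 134 133 122 118 120 129 123 119
 117  74  29  32  34  33  34  34  34  34  33  35]
[321.98659456 192.43883989] [321.9907784 191.8359101]
((237.25, 161.75), (109.04055786132812, 56.28532409667969), 11.309932708740234) [563.5 161.6  36. ] 59.9 109.3 146.3
```

The white line is at 254.7° and the collar's dark line at 290°. That is 0.62 rad of slip, so exactly one click. I'll retreat and check the tile from the top camera.

```bash
python3 -m inch '[{"gripper":0.65,"dx":-0.025,"dy":0.02,"dz":0,"wx":0,"wy":0,"wz":0},{"gripper":0.65,"dx":-0.05,"dy":0.04,"dz":0,"wx":0,"wy":0,"wz":0},{"gripper":0.65,"dx":-0.075,"dy":0.06,"dz":0,"wx":0,"wy":0,"wz":0},{"gripper":0.65,"dx":-0.1,"dy":0.08,"dz":0,"wx":0,"wy":0,"wz":0},{"gripper":0.65,"dx":-0.125,"dy":0.1,"dz":0,"wx":0,"wy":0,"wz":0}]'|grep pos
python3 -m inch '[{"gripper":0.65,"dx":-0.025,"dy":0.015,"dz":0,"wx":0,"wy":0,"wz":0},{"gripper":0.65,"dx":-0.05,"dy":0.03,"dz":0,"wx":0,"wy":0,"wz":0},{"gripper":0.65,"dx":-0.075,"dy":0.045,"dz":0,"wx":0,"wy":0,"wz":0},{"gripper":0.65,"dx":-0.1,"dy":0.06,"dz":0,"wx":0,"wy":0,"wz":0},{"gripper":0.65,"dx":-0.125,"dy":0.075,"dz":0,"wx":0,"wy":0,"wz":0}]'|grep pos
python3 -m inch '[{"gripper":0.65,"dx":-0.02,"dy":0.015,"dz":0,"wx":0,"wy":0,"wz":0},{"gripper":0.65,"dx":-0.04,"dy":0.03,"dz":0,"wx":0,"wy":0,"wz":0},{"gripper":0.65,"dx":-0.06,"dy":0.045,"dz":0,"wx":0,"wy":0,"wz":0},{"gripper":0.65,"dx":-0.07,"dy":0.05,"dz":0,"wx":0,"wy":0,"wz":0},{"gripper":0.65,"dx":-0.07,"dy":0.05,"dz":0,"wx":0,"wy":0,"wz":0}]'|grep pos
python3 - <<'E'
from h import *
im,K,Rw,c=cam("top");cv2.imwrite("pics/t9.png",im)
g=cv2.cvtColor(im,cv2.COLOR_BGR2GRAY)
o=np.array([557.5,147,0]);y=np.array([.4384,.8988,0]);x=np.array([.8988,-.4384,0])
def samp(xs,ys,z): 
    P=np.array([o+a*x+b*y+[0,0,z] for a in xs for b in ys]);p=proj(P,K,Rw,c).astype(np.float32);return cv2.remap(g,p[:,:1],p[:,1:],1).ravel().astype(int)
r=np.arange(-56,56,2)
for a in (-24,0,24): print("along y at x",a,samp([a],r,36))
for b in (-28,-8,12): print("along x at y",b,samp(np.arange(-44,45,2),[b],36))
E
```

```text
eef_pos: [478.2, 342.3, 162.1]
eef_pos: [353.2, 417.1, 162.2]
eef_pos: [283.1, 467.4, 162.1]
along y at x -24 [ 75  84 116 152 172 178 179 179 178 182 194 203 205 205 207 204 204 205
 204 205 204 203 203 204 205 203 205 203 204 203 203 203 203 203 201 201
 202 200 185 158 157 174 177 178 172 152 121  93  83  82  83  83  84  82
  82  79]
along y at x 0 [ 69  87 122 157 174 178 178 179 177 182 194 203 204 204 204 203 204 203
 203 204 204 204 202 203 203 202 203 204 204 202 202 202 202 201 201 202
 202 198 183 162 159 170 177 174 171 169 168 175 183 181 174 147 107  73
  62  59]
along y at x 24 [ 77  92 128 162 176 177 177 176 175 178 191 201 203 204 203 204 203 203
 202 202 202 202 202 203 202 203 202 202 202 202 202 202 202 202 203 202
 201 196 174 154 163 174 176 173 160 132  95  67  61  61  63  62  62  63
  62  61]
along x at y -28 [ 83  83  83  84  81  92 125 179 202 206 207 204 205 205 204 205 205 204
 203 203 204 204 204 204 203 204 205 204 203 204 203 203 203 203 203 197
 173 118  71  61  59  63  64  62  61]
along x at y -8 [ 83  83  82  83  83  90 120 169 198 204 205 203 203 203 202 204 202 203
 203 204 204 203 203 203 203 202 203 202 203 202 204 203 203 202 202 198
 172 121  75  60  63  62  61  61  61]
along x at y 12 [ 82  83  82  83  83  86 115 162 194 203 201 203 202 201 202 202 201 203
 203 203 202 203 201 202 202 202 202 201 202 202 201 201 202 202 203 201
 179 130  82  65  68  76  81  81  80]
```

The tile is flat between fence and jaw, square and centred. Its centre is about 1 mm off across the bed and about −7 mm along it. Handing in.

```bash
python3 -c "
from cell import manip
print(manip.sign_off())"
```

```text
the job is handed in; nothing more can be done
None
```

The 60 mm tile is clamped square and flat in the vice after one click (0.62 rad of slip measured) and the job is handed in, with no verdict returned; I viewed 11 pictures, one over the limit of 10.

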